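# Clamp the ointment jars and scrub them

### The arm

A 6-joint arm with a two-finger parallel gripper is mounted at the origin on the work surface. World frame = base frame: x ahead of the robot, y to its left, z up, the work surface at z = 0. Lengths are in mm, angles in rad, forces in N, time in s.
With the tool pointing down it reaches from about 350 to 775 mm from the base axis. Payload 7.3 kg.
Tool frame: the origin (TCP) lies on the front face of the gripper's body, between the roots of the fingers; the fingertips stand 66 mm ahead of it and the grasp point (between the pads) lies 47 mm ahead of it (bot.tip_extent is the distance from the TCP to the fingertips, in mm); z points along the fingers, y is the line along which they close (so a half turn about z gives the same grasp; the last joint's range is limited). The gripper opens to 92 mm and grips with 3 to 60 N. Pads are 19 mm wide; open, the fingers measure 130 mm over their backs; the gripper's body (75 mm by 190 mm) begins 47 mm behind the grasp point.
Start: joints at [-1.42, 0.342, 1.524, -0, 1.275, -0.146], TCP at [153.564, -502.053, 292.241] pointing down, gripper open.
Joint ranges: [-2.53, 2.53], [-0.77, 2.02], [0.04, 2.7], [-1, 4.14], [0.28, 2.66], [-3.11, 3.11]. Speed limits (rad/s): [2.57, 2.57, 3.14, 3.14, 3.14, 3.14].

### API

Orientations are given as [roll, pitch, yaw] about the fixed x, y, z axes, in that order (R = Rz(yaw) Ry(pitch) Rx(roll)).
In Python, from plant import readout, viewer, order, bot gives the robot as it stands.
- The arm moves only by the shell command python3 -m creep 'ROWS'. ROWS is text: rows parted by semicolons, each of 7 numbers parted by spaces: the shift along the world's x, y, z in m, then the turn, a rotation vector about the world's x, y, z in rad, then the opening in per cent of the stroke, from 0 (shut) to 100 (fully open). A call has 1 to 8 rows; each row shifts and turns the commanded pose from where the row before left it; what a row does not reach is not made up. A row lasts 1/12 s, in which the tool goes at most 41.7 mm and 7.16 degrees, less where a joint would pass 70% of its speed; a pose out of reach is approached as far as the arm can. A call is refused whole if a number of a shift passes 0.0417 or a number of a turn 0.125, either way. A call with a gripper value outside its range is refused whole. The fingers move at their own pace and stop on an object; the grip force is fixed at half the most. Time passes only in rows, so rows that do not move let the fingers close. It gives the time, the measured TCP pose, the force, the opening and the grip force at its end, in the units of the state.
- readout.get_obs(): the state, without advancing time (a new reading comes with each control period).
- viewer.capture(name): name is "side" or "top"; returns the picture (400x640x3 uint8, red, green, blue); there is no depth.
- viewer.camera_info(name): a dict with "fx", "fy", "cx", "cy" (pixels), "origin" and "rotation" of the camera in the world. Camera axes: x right, y up, looking along -z (the intrinsics and any distortion apply to the point x, -y, -z); pixel columns grow to the right and rows downward; lengths in mm; the calibration is good to about 2 mm. A picture is of the moment at which its call begins. camera_info takes no time and is no camera call.
- order.close_job(): hands the job in; it is judged then, once.
The state is a dict: "time": time; "joint_positions": joint angles; "dq": joint speeds; "tau": joint torques, N m; "tool_pos": TCP position; "tcp_rot": TCP orientation; "contact_force": force on the tool from outside, world axes, zero at the start; "moment": the same for the moment, N m; "grip_width": finger opening in mm; "finger_force": force on a finger pad.
Only numpy, scipy, OpenCV 4.12 (cv2) and the standard library are available. Lean on these libraries where they do the work, as an engineer would, in place of code of your own. Each camera call takes 0.05 s, during which the arm holds its last target. There are 200 camera calls.

### The job

Stand all the ointment jars in the wells of the cradle, one to a well, then put the T-handle hex key fully home in the sunken clamp screw, turn it clockwise until it is tight and hang the key back in its stand. Then scrub the jars that are there with the brush, cleanest first (white, then green, then blue): down to the floor, up to near the mouth with the tip still inside, and down to the floor again. Hang the brush back in its caddy, and leave the mortar and the soap bottle where they are.

Things in the scene. Friction and masses are not known exactly. Their poses are not given: they have to be found in the camera images.
- jar_white: White porcelain cylindrical ointment jar, open at the top, 56 mm outside diameter, 100 mm high, wall 4 mm (48 mm bore), thick weighted floor 8 mm, mass about 0.28 kg. Absent (None) in some starts. It starts standing on the table on the robot's left (+y). Origin: centre of the underside; z up along its axis.
- jar_green: Green plastic cylindrical ointment jar, open at the top, 56 mm outside diameter, 100 mm high, wall 4 mm (48 mm bore), thick weighted floor 8 mm, mass about 0.28 kg. Absent (None) in some starts. It starts standing on the table on the robot's left (+y). Origin: centre of the underside; z up along its axis.
- jar_blue: Blue plastic cylindrical ointment jar, open at the top, 56 mm outside diameter, 100 mm high, wall 4 mm (48 mm bore), thick weighted floor 8 mm, mass about 0.28 kg. Absent (None) in some starts. It starts standing on the table on the robot's left (+y). Origin: centre of the underside; z up along its axis.
- white_floor (a point): Centre of the white jar's inner floor, 8 mm above its underside; the rim is 92 mm above this point.
- green_floor (a point): The same point of the green jar.
- blue_floor (a point): The same point of the blue jar.
- cradle: Aluminium cradle fixed to the table, 124 (x) by 317 mm (y), base plate 12 mm thick. Origin: on the table under its middle; x points away from the robot, y along the row of three open-topped wells. Wells lie between the far fence (inner face x = 45 mm, top 45 mm high) and the orange clamp bar (inner face x = -29 mm when slack, top 45 mm). Any jar may stand in any well. Blue block with the screw at the +y end.
- well0 (a point): Dividers 8 mm thick, 38 mm high separate wells at least 72 mm long in y. Where a jar's underside should stand in the well at the -y end, cradle slack: on the base plate, 33 mm before the fence, 41 mm from the bar. Axes as the cradle's.
- well1 (a point): The same for the middle well.
- well2 (a point): The same for the well next to the blue block.
- clamp_screw (a joint): Turn of the cap screw in rad: slack near 0 (starts 0 to 0.1), tight against its stop at 1.1; grows clockwise seen from above. Drives the orange bar 13.6 mm per rad towards the fence, which leaves 59 mm for the jars when tight. Needs about 0.1 N m and stays where it is left.
- socket (a point): Centre of the floor of the screw's hex socket, turning with the screw (z up; yaw falls as it is tightened). 33.5 mm above the table; socket 18 mm deep, 18.2 mm across flats, its mouth 8.5 mm below the top of the blue block (66 by 65 mm, 60 mm high, round hole 31 mm). Hexagon corners at 0, 60, 120.. degrees from this x axis; a red dash on the head marks +x.
- hex_key: T-handle hex key, 123 mm high, 0.22 kg, upright in its stand. Origin: its lower tip; z up. Hex shank 17 mm across flats (lowest 8 mm tapered to 11 mm), corners at 0, 60, 120.. degrees from its x axis, about 8 degrees of play in the socket either way. Collar 40 mm wide 60 to 65 mm up, by which it hangs. Red flat-sided bar handle along x, 84 by 16 mm, 95 to 123 mm up; grip across its middle, 110 mm up.
- key_tip (a point): The key's lower tip (its origin). Fully home means this point is at the socket point.
- key_stand: Blue plastic block 60 by 60 mm, 66 mm high, fixed, with a 25 mm square hole 62 mm deep in its top centre. Origin: centre of the underside.
- key_home (a point): Where the key's tip is when the key hangs in its stand: on the hole's axis, 6 mm above the table.
- brush: Jar brush, 175 mm high, 0.12 kg, upright in its caddy. Origin: its lower tip; z up. Rigid bristle head 28 mm wide from 0 to 70 mm, wire stem 8 mm, white guard disc 58 mm wide 110 to 115 mm up, by which it hangs; black square handle 20 by 20 mm (flats along its x and y) from 115 to 175 mm; grip 150 mm up.
- brush_tip (a point): The brush's lower tip (its origin).
- brush_caddy: Open-topped square steel tube, 50 by 50 mm outside, 38 mm square inside, 116 mm high, fixed. Origin: centre of the underside.
- brush_home (a point): Where the brush's tip is when it hangs in the caddy: on the axis, 6 mm above the table. The key's stand and the brush's caddy swap places in some starts.
- mortar: Bystander: white porcelain mortar bowl 124 mm wide, 75 mm high, beyond the jars to the left. Origin: underside.
- spray: Bystander: white pump soap bottle with a green label, 60 mm diameter, 155 mm high, on the right. Origin: underside.

How it is judged:
By the outcome, as a careful person would: the job done as asked, in the order asked, and still so for the second after the job is handed in, with the robot touching nothing.
Of jar_white, jar_green, jar_blue only 2 to 3 are there at a start; the rules pass over those that are not, and their reading is None.
At some moment in a run one of jar_white, jar_green, jar_blue may be knocked a few centimetres aside while the robot is not near it.
It also fails if it takes over 210 s, if anything falls off the work surface, if the arm or the gripper's body presses on something with over 40 N, if the wrist force passes 120 N, or if a joint passes its speed limit or range.

## Working session

There is one attempt and no reset: what is moved stays moved. The work goes in short steps, Python scripts to look and compute and a shell command to move; the robot and the scene stay as the last step left them, time stands still between calls to the robot, and variables do not carry over. Pictures are saved under pics/ and viewed, at most 14 in all, crops included, and the job is handed in when it is done.

```bash
ls; mkdir -p pics
python3 - <<'E'
from plant import readout, viewer
import cv2
for n in("top","side"):
    im=viewer.capture(n); cv2.imwrite(f"pics/{n}0.png",im[:,:,::-1]); print(n,viewer.camera_info(n))
print(readout.get_obs())
E
```

```text
pics
top {'fx': 485.89352146247126, 'fy': 485.89352146247126, 'cx': 324.8612237688983, 'cy': 205.6309416426548, 'origin': array([ 441.31985887,  -61.93989319, 1325.88404309]), 'rotation': array([ 0.08228291,  0.0141628 , -1.54826856])}
side {'fx': 517.6607264711039, 'fy': 517.6607264711039, 'cx': 324.5991140948657, 'cy': 191.92604575443644, 'origin': array([  218.85445913, -1278.48939728,  1042.59372713]), 'rotation': array([ 0.90859216,  0.01815774, -0.29564924])}
{'time': 0.1, 'joint_positions': array([-1.42001164e+00,  3.42618606e-01,  1.52493091e+00,  1.41251010e-05,
        1.27542562e+00, -1.46011026e-01]), 'dq': array([-0.00104511, -0.00047905, -0.00180343, -0.00178447, -0.00043479,
       -0.00061891]), 'tau': array([ 1.31989764e-03, -4.32004952e+01, -2.44694245e+01,  7.18992669e-02,
        5.26598340e-02, -5.08831351e-05]), 'tool_pos': array([ 153.51583076, -501.75464614,  291.62899817]), 'tcp_rot': array([-3.14022684e+00, -2.14505864e-04,  2.96791442e-01]), 'contact_force': array([ 0.81169255, -0.65481061,  0.49444438]), 'moment': array([0.01291079, 0.02668515, 0.03637335]), 'finger_force': 0.0, 'grip_width': 91.78379049999276}
```

View pics/top0.png

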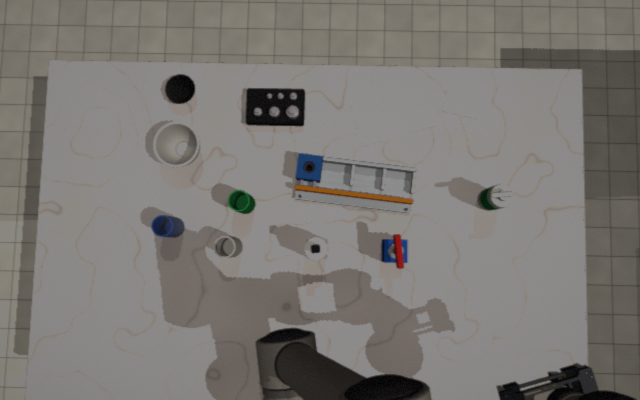

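View pics/side0.png

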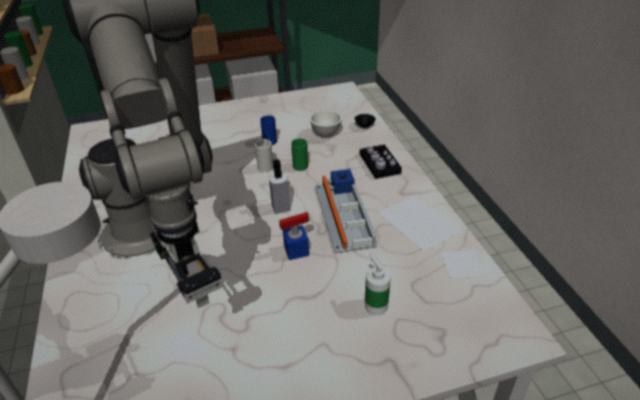

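The top view shows three jars: blue rim at (165,226), white at (229,246) and green at (241,202). The brush is at (316,249), the key at (397,251), the screw at (309,168), and the cradle spans about (295..415, 155..212). The side view agrees. I'll enlarge crops next.

```bash
cat > h.py <<'E'
import numpy as np, cv2
from scipy.spatial.transform import Rotation as R
from plant import readout, viewer
def cam(n):
    i=viewer.camera_info(n); return i,R.from_euler('xyz',i['rotation']).as_matrix(),np.array(i['origin'])
def proj(n,p):
    i,M,o=cam(n); c=(np.atleast_2d(p)-o)@M
    return np.c_[i['cx']+i['fx']*c[:,0]/-c[:,2], i['cy']-i['fy']*c[:,1]/-c[:,2]]
def back(n,u,v,z):
    i,M,o=cam(n); d=M@np.array([(u-i['cx'])/i['fx'],-(v-i['cy'])/i['fy'],-1]); return o+d*(z-o[2])/d[2]
def snap(n,name,box=None,k=1):
    im=np.ascontiguousarray(viewer.capture(n)[:,:,::-1]); 
    if box: x0,y0,x1,y1=box; cv2.imwrite(f'pics/{name}.png',cv2.resize(im[y0:y1,x0:x1],None,fx=k,fy=k,interpolation=cv2.INTER_CUBIC))
    return im
E
python3 - <<'E'
from h import *
im=cv2.imread('pics/top0.png')
def c(x0,y0,x1,y1,k,n):
    a=cv2.resize(im[y0:y1,x0:x1],None,fx=k,fy=k,interpolation=cv2.INTER_CUBIC)
    a=cv2.convertScaleAbs(a,alpha=1.3)
    for x in range(x0-x0%10+10,x1,10): cv2.line(a,((x-x0)*k,0),((x-x0)*k,6 if x%50 else 16),(0,0,255),1)
    for y in range(y0-y0%10+10,y1,10): cv2.line(a,(0,(y-y0)*k),(6 if y%50 else 16,(y-y0)*k),(0,0,255),1)
    cv2.imwrite(f'pics/{n}.png',a)
c(145,185,265,265,6,'c1'); c(290,145,420,275,4,'c2')
E
```

```text
(no output)
```

View pics/c1.png

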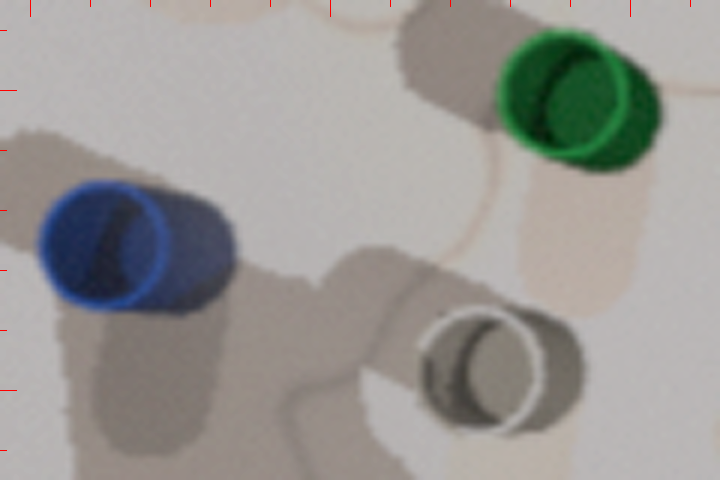

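View pics/c2.png

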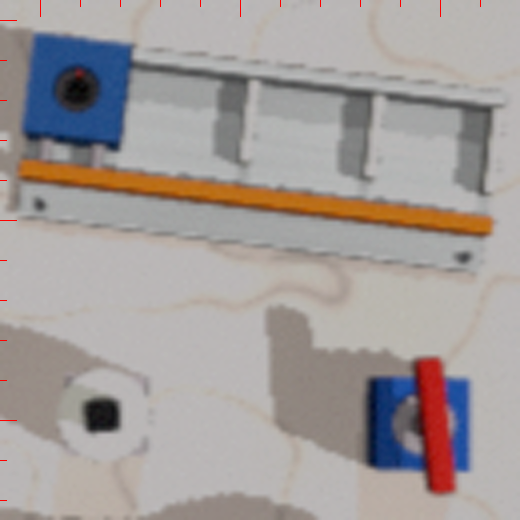

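Crop 1 (6x) gives rim centres: blue at (105,246), green at (565,94), white at (481,369). In crop 2 (4x), the base's near corners are at (17,212) and (473,271), the screw hole at (78,89) with the dash pointing away from the robot, and the key handle runs from (428,358) to (441,491). The brush handle is at (101,414).

```bash
python3 - <<'E'
from h import *
np.set_printoptions(precision=1,suppress=True)
B=lambda x0,y0,k,x,y,z: back('top',x0+(x+.5)/k-.5,y0+(y+.5)/k-.5,z)
c1=lambda x,y,z:B(145,185,6,x,y,z); c2=lambda x,y,z:B(290,145,4,x,y,z)
for n,x,y in(('blue',105,246),('green',565,94),('white',481,369)): 
    p=c1(x,y,100); print(n,p,np.hypot(*p[:2]), np.degrees(np.arctan2(p[1],p[0])))
a,b=c2(17,212,12),c2(473,271,12); print('near',a,b,np.linalg.norm(a-b)); d=a-b
yaw=np.arctan2(d[1],d[0])-np.pi/2; print('yaw',np.degrees(yaw))
M=np.array([[np.cos(yaw),-np.sin(yaw)],[np.sin(yaw),np.cos(yaw)]]); o=(a+b)[:2]/2+M@[62,0]; print('origin',o)
L=lambda p:M.T@(p[:2]-o)
print('hole60',c2(78,89,60),L(c2(78,89,60)),'dash',L(c2(81,72,51.5)),'head',L(c2(77,89,51.5)))
for n,x,y,z in(('fence R',506,95,45),('fence L',133,50,45),('div1 far',253,80,38),('div1near',245,163,38),('div2far',376,96,38),('div2near',369,179,38),('barR',492,227,45),('barL',20,170,45)): print(n,L(c2(x,y,z)))
e,f=c2(428,358,123),c2(441,491,123);print('handle',e,f,np.linalg.norm(e-f),(e+f)/2,np.degrees(np.arctan2(*(e-f)[1::-1])))
print('stand',[c2(x,y,66) for x,y in((369,378),(469,378),(469,469),(369,469))], 'mean',c2(420,424,66))
print('brush top',c2(101,414,175),'disc',c2(104,413,115))
# side check
for n,p in(('key',(e+f)/2),('brush',c2(101,414,175)),('blue',c1(105,246,100)),('white',c1(481,369,100)),('green',c1(565,94,100)),('hole',c2(78,89,60))): print(n,proj('side',p))
E
python3 - <<'E'
import cv2
im=cv2.imread('pics/side0.png')
cv2.imwrite('pics/s1.png',cv2.convertScaleAbs(cv2.resize(im[105:265,240:390],None,fx=5,fy=3.7,interpolation=cv2.INTER_CUBIC),alpha=1.3))
E
```

```text
blue [482.5 369.2 100. ] 607.5005492327944 37.42402436736105
green [551.1 176.7 100. ] 578.7010687983636 17.78290899653309
white [434.3 207.8 100. ] 481.4481489991477 25.573048508788876
near [569.3  43.9  12. ] [ 535.7 -265.7   12. ] 311.4055097752516
yaw -6.182958263541322
origin [ 614.2 -117.6]
hole60 [646.8   2.1  60. ] [ 19.5 122.5] dash [ 32.4 122.6] head [ 20.8 123.7]
fence R [  54.2 -158.9]
fence L [52.6 90.6]
div1 far [44.   8.6]
div1near [-12.2   6.9]
div2far [ 43.7 -74.2]
div2near [-12.2 -76.3]
barR [ -34.4 -159.9]
barL [-36.9 154.5]
handle [ 473.4 -221.3  123. ] [ 392.1 -230.1  123. ] 81.75109414630224 [ 432.7 -225.7  123. ] 6.181809938359307
stand [array([ 461.2, -191. ,   66. ]), array([ 462.6, -255.4,   66. ]), array([ 404.2, -255.9,   66. ]), array([ 402.8, -191.7,   66. ])] mean [ 432.3 -224.1   66. ]
brush top [434.7 -22.2 175. ] disc [435. -22. 115.]
key [[293.2 217.3]]
brush [[276.  161.1]]
blue [[266.7 117.8]]
white [[262.6 142.8]]
green [[298.3 141.6]]
hole [[341.4 174.7]]
```

View pics/s1.png

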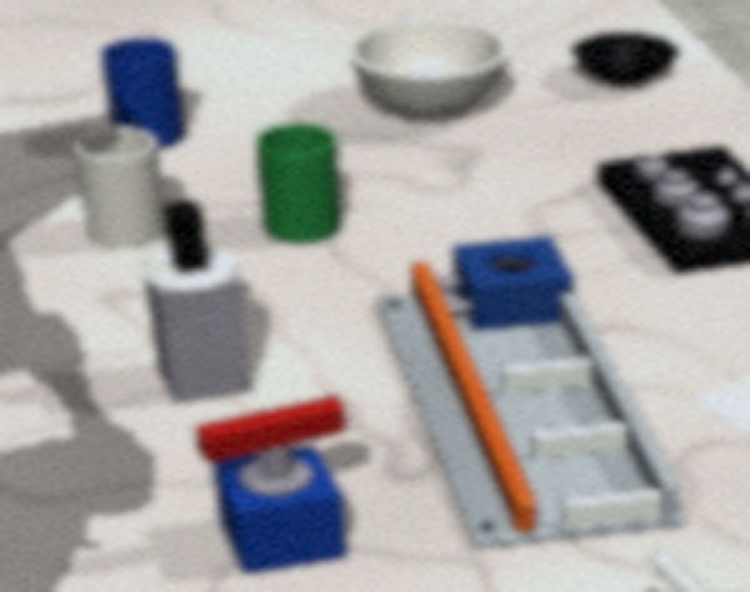

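Both views agree within about 3 mm, and the sizes check out (near edge 311 vs 317, handle 82 vs 84, rim about 54). Wells estimated: w0 (615,-233), w1 (623,-152), w2 (632,-68), yaw -5.8°. I'll grasp every jar across cradle-x (tool yaw 1.47), starting with the white one.

```bash
python3 -m creep '0.037 0.0315 0.002 0 0 0.117 100;0.037 0.0315 0.002 0 0 0.117 100;0.037 0.0315 0.002 0 0 0.117 100;0.037 0.0315 0.002 0 0 0.117 100;0.037 0.0315 0.002 0 0 0.117 100;0.037 0.0315 0.002 0 0 0.117 100;0.037 0.0315 0 0 0 0.117 100;0.037 0.0315 0 0 0 0.117 100'
python3 -m creep '0 0.038 0 0 0 0.117 100;0 0.038 0 0 0 0.117 100;0 0.038 0 0 0 0 100;0 0.038 0 0 0 0 100;0 0.038 0 0 0 0 100;0 0.038 0 0 0 0 100;0 0.038 0 0 0 0 100;0 0.038 0 0 0 0 100'
```

```text
time: 0.77
tool_pos: [408.4, -284.4, 302.5]
tcp_rot: [-3.141, -0.0, 1.239]
contact_force: [0.6, -1.1, 0.3]
grip_width: 91.8
finger_force: 0.0
time: 1.43
tool_pos: [406.6, 19.6, 302.4]
tcp_rot: [-3.141, -0.0, 1.466]
contact_force: [1.4, -0.2, 0.3]
grip_width: 91.9
finger_force: 0.0
```

```bash
python3 -m creep '0.0055 0.036 0 0 0 0 100;0.0055 0.036 0 0 0 0 100;0.0055 0.036 0 0 0 0 100;0.0055 0.036 0 0 0 0 100;0.0055 0.03 0 0 0 0 100;0 0 0 0 0 0 100;0 0 0 0 0 0 100'
python3 - <<'E'
from h import *
cv2.imwrite('pics/w0.png',snap('side','w',(240,100,340,200),4)); snap('side','w1',(200,60,360,220),3.7)
print(readout.get_obs()['tool_pos'])
p=readout.get_obs()['tool_pos']; print(proj('side',[p-[0,0,66],p-[0,0,47]]))
E
```

```text
time: 2.02
tool_pos: [434.3, 193.1, 301.9]
tcp_rot: [-3.14, 0.001, 1.47]
contact_force: [-0.4, -0.8, -1.2]
grip_width: 91.5
finger_force: 0.0
[434.39027978 191.42558918 302.1382662 ]
[[259.79061168 109.40185849]
 [259.22188935 104.10146176]]
```

View pics/w1.png

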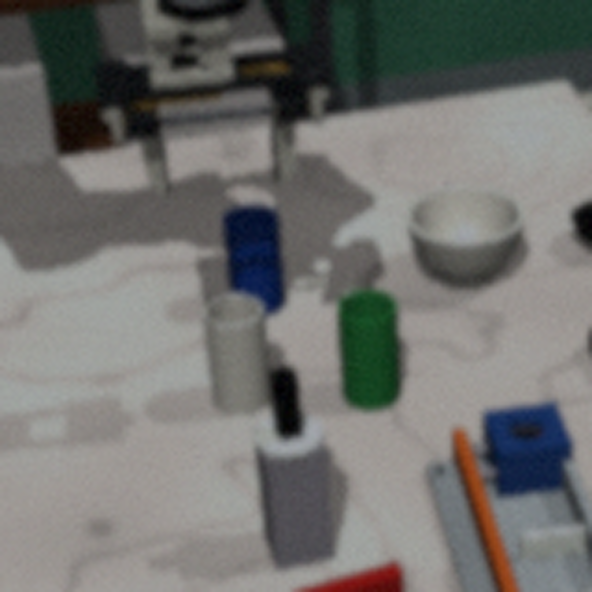

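The side picture shows the fingertips at about (260.3,109.6) px, against (259.8,109.4) predicted, so the side calibration is good and the top one carries the 2–3 mm bias. I'll re-measure by back-projecting side-view pixels.

Run:
```python
from h import *
np.set_printoptions(precision=1,suppress=True)
# from s1 crop (k 5,3.7)
S=lambda x,y,z: back('side',240+(x+.5)/5-.5,105+(y+.5)/3.7-.5,z)
top={'white':(434.3,207.8),'green':(551.1,176.7),'blue':(482.5,369.2),'key':(432.7,-225.7),'brush':(434.7,-22.2),'hole':(646.8,2.1)}
for n,x,y,z in(('white',118,141,100),('green',298,137,100),('blue',140,50,100),('key',272,420,123),('brush',183,209,175),('hole',513,264,60)):
    p=S(x,y,z)[:2]; print(n,p,p-top[n])
```

```text
white [436.2 207.6] [ 1.9 -0.2]
green [553.7 175.3] [ 2.6 -1.4]
blue [485. 366.] [ 2.5 -3.2]
key [ 433.8 -229.9] [ 1.1 -4.2]
brush [435.2 -22.4] [ 0.5 -0.2]
hole [647.   -5.6] [ 0.2 -7.7]
```

```bash
python3 -m creep '0.001 0.0165 0 0 0 0 100;0 0 -0.036 0 0 0 100;0 0 -0.036 0 0 0 100;0 0 -0.036 0 0 0 100;0 0 -0.036 0 0 0 100;0 0 -0.026 0 0 0 100;0 0 -0.01 0 0 0 100;0 0 0 0 0 0 100'
python3 -m creep '0 0 0 0 0 0 30;0 0 0 0 0 0 30;0 0 0 0 0 0 30;0 0 0 0 0 0 30;0 0 0 0 0 0 30;0 0 0 0 0 0 30;0 0 0 0 0 0 30;0 0 0 0 0 0 30'
```

```text
time: 2.78
tool_pos: [434.3, 206.5, 120.1]
tcp_rot: [-3.136, 0.002, 1.465]
contact_force: [-0.7, -0.6, 0.6]
grip_width: 91.9
finger_force: 0.0
time: 3.45
tool_pos: [435.6, 208.5, 123.0]
tcp_rot: [3.141, -0.0, 1.467]
contact_force: [-2.7, -0.0, 5.8]
grip_width: 55.1
finger_force: 30.0
```

```bash
python3 -m creep '0 0 0.02 0 0 0 30;0 0 0.03 0 0 0 30;0 0 0.03 0 0 0 30;0 0 0.03 0 0 0 30;0 0 0.03 0 0 0 30;0 0 0.03 0 0 0 30;0.0138 -0.034 0 0 0 0 30;0.0138 -0.034 0 0 0 0 30'
python3 -m creep '0.0138 -0.034 0 0 0 0 30;0.0138 -0.034 0 0 0 0 30;0.0138 -0.034 0 0 0 0 30;0.0138 -0.034 0 0 0 0 30;0.0138 -0.034 0 0 0 0 30;0.0138 -0.034 0 0 0 0 30;0.0138 -0.034 0 0 0 0 30;0.0138 -0.034 0 0 0 0 30'
python3 -m creep '0.0138 -0.034 0 0 0 0 30;0.0138 -0.034 0 0 0 0 30;0.0138 -0.034 0 0 0 0 30;0 0 0 0 0 0 30;0 0 0 0 0 0 30;0 0 0 0 0 0 30'
python3 - <<'E'
from h import *
snap('side','x1',(250,120,400,270),4); snap('top','x2',(280,140,420,240),5)
p=readout.get_obs()['tool_pos'];print(p)
E
```

```text
time: 4.12
tool_pos: [463.6, 141.0, 294.2]
tcp_rot: [3.138, -0.001, 1.471]
contact_force: [-0.2, -0.5, -3.4]
grip_width: 55.1
finger_force: 30.0
time: 4.78
tool_pos: [573.8, -133.4, 291.7]
tcp_rot: [-3.14, -0.0, 1.467]
contact_force: [1.0, 1.1, -3.2]
grip_width: 54.7
finger_force: 30.0
time: 5.28
tool_pos: [614.7, -233.2, 291.2]
tcp_rot: [-3.139, -0.001, 1.467]
contact_force: [0.4, 0.1, -3.1]
grip_width: 55.0
finger_force: 30.0
[ 614.8696733  -232.29393509  292.3080557 ]
```

View pics/x1.png

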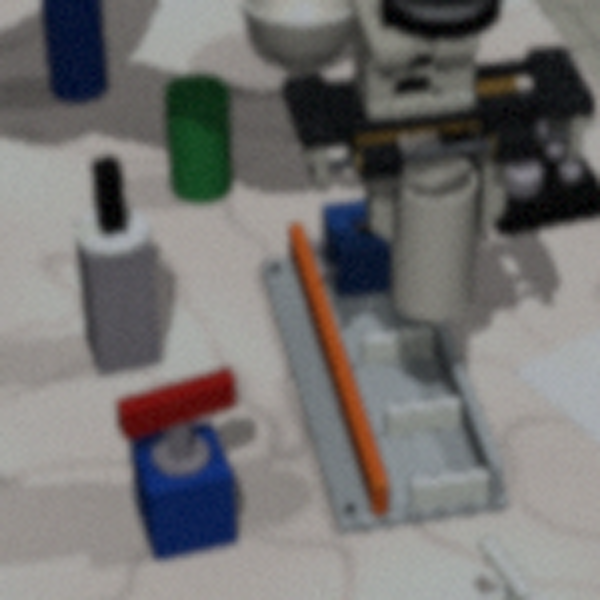

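The side picture shows the jar held upright. Divider top edges run (413,478)-(487,468), (388,407)-(460,398) and (363,338)-(433,328) in 4x crop pixels. I'll check these against the cradle model.

Run:
```python
from h import *
np.set_printoptions(precision=1,suppress=True)
S=lambda x,y,z: back('side',250+(x+.5)/4-.5,120+(y+.5)/4-.5,z)[:2]
for a in((413,478),(487,468),(388,407),(460,398),(363,338),(433,328)): print(S(*a,38))
print('bar end near-right top',S(386,490,45),S(297,224,45),'base corners',S(340,530,12),S(507,503,12),S(263,268,12))
yaw=np.radians(-5.8);M=np.array([[np.cos(yaw),-np.sin(yaw)],[np.sin(yaw),np.cos(yaw)]]);o=np.array([614.5,-117.6])
for n,l in(('end',(-20,-158.5)),('end',(45,-158.5)),('d2',(45,-78.5)),('d1',(45,2)),):print(n,o+M@l)
print('corner',o+M@[-62,-158.5],o+M@[62,-158.5],o+M@[-62,158.5])
```

```text
[ 589.6 -272.6]
[ 642.8 -279.1]
[ 597.4 -195.3]
[ 651.1 -202.3]
[ 605.1 -113.6]
[ 660.  -118.9]
bar end near-right top [ 565.1 -285.3] [597.4  34.6] base corners [ 532.6 -281. ] [ 654.2 -291.8] [565.6  28.3]
end [ 578.6 -273.3]
end [ 643.3 -279.8]
d2 [ 651.3 -200.2]
d1 [ 659.5 -120.2]
corner [ 536.8 -269. ] [ 660.2 -281.6] [568.8  46.4]
```

```bash
python3 -m creep '0 0 -0.03 0 0 0 30;0 0 -0.034 0 0 0 30;0 0 -0.034 0 0 0 30;0 0 -0.034 0 0 0 30;0 0 -0.015 0 0 0 30;0 0 -0.007 0 0 0 30;0 0 0 0 0 0 30;0 0 0 0 0 0 30'
```

```text
time: 6.05
tool_pos: [615.8, -233.2, 140.0]
tcp_rot: [3.139, 0.001, 1.468]
contact_force: [-0.9, -0.2, -3.6]
grip_width: 55.2
finger_force: 30.0
```

```bash
python3 -m creep '0 0 -0.003 0 0 0 30;0 0 -0.002 0 0 0 30;0 0 0 0 0 0 30'; python3 -m creep '0 0 0 0 0 0 100;0 0 0 0 0 0 100;0 0 0 0 0 0 100;0 0 0 0 0 0 100;0 0 0.03 0 0 0 100;0 0 0.036 0 0 0 100;0 0 0.036 0 0 0 100;-0.008 0.030 0.036 0 0 0 100'
python3 - <<'E'
from h import *
im=snap('top','y1',(150,150,420,290),2.9); snap('side','y2',(230,90,390,250),3.7)
E
```

```text
time: 6.3
tool_pos: [615.9, -233.8, 135.1]
tcp_rot: [3.138, 0.001, 1.467]
contact_force: [1.2, 0.8, 0.9]
grip_width: 55.4
finger_force: 30.0
time: 6.97
tool_pos: [608.5, -210.9, 269.0]
tcp_rot: [3.139, 0.003, 1.463]
contact_force: [-0.5, -0.0, 0.0]
grip_width: 91.9
finger_force: 0.0
```

View pics/y2.png

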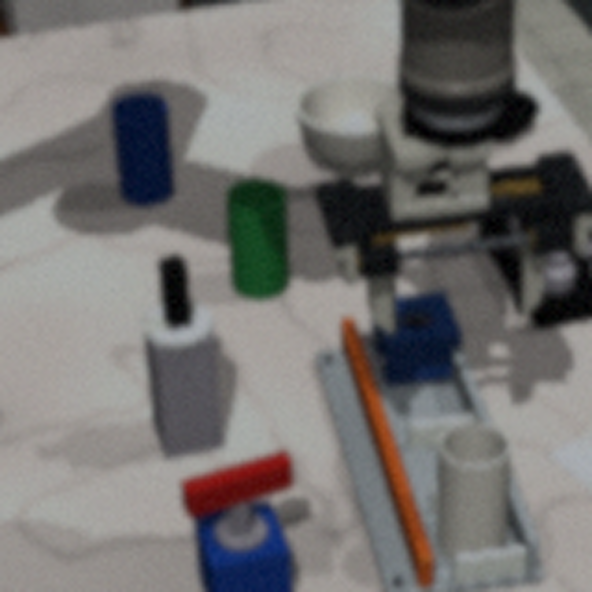

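The white jar stands in well0; green's rim at (299.6,141) and blue's at (268,117) are unmoved. Green next, with a numeric drift check on the jars by colour centroid.

```bash
cat >> h.py <<'E'
def cent(im,n='side'):
    h=cv2.cvtColor(im,cv2.COLOR_BGR2HSV); r={}
    # roi: table left part only
    for c,lo,hi in(('green',(50,120,30),(80,255,255)),('blue',(108,120,25),(125,255,255))):
        m=cv2.morphologyEx(cv2.inRange(h,lo,hi),cv2.MORPH_OPEN,np.ones((3,3)))
        k,l,s,ce=cv2.connectedComponentsWithStats(m); r[c]=[(ce[i].round(1).tolist(),int(s[i,4])) for i in range(1,k) if s[i,4]>120]
    return r
E
python3 -m creep '-0.005 0.0352 0.003 0 0 0 100;-0.005 0.0352 0.003 0 0 0 100;-0.005 0.0352 0.003 0 0 0 100;-0.005 0.0352 0.003 0 0 0 100;-0.005 0.0352 0.003 0 0 0 100;-0.005 0.0352 0.003 0 0 0 100;-0.005 0.0352 0 0 0 0 100;-0.005 0.0352 0 0 0 0 100'
python3 -m creep '-0.005 0.0352 0 0 0 0 100;-0.005 0.0352 0 0 0 0 100;-0.005 0.035 0 0 0 0 100;0 0 0 0 0 0 100;0 0 0 0 0 0 100'
python3 - <<'E'
from h import *
print(cent(cv2.imread('pics/side0.png')));print(cent(snap('side','z')))
print(readout.get_obs()['tool_pos'])
E
```

```text
time: 7.73
tool_pos: [567.5, 75.8, 284.9]
tcp_rot: [-3.142, 0.0, 1.467]
contact_force: [0.5, -0.1, 0.4]
grip_width: 91.9
finger_force: 0.0
time: 8.15
tool_pos: [552.5, 181.4, 284.5]
tcp_rot: [-3.141, 0.0, 1.47]
contact_force: [0.9, 0.3, 0.2]
grip_width: 91.7
finger_force: 0.0
{'green': [([27.6, 8.2], 183), ([15.9, 43.1], 302), ([325.0, 55.2], 1240), ([299.5, 154.2], 377), ([376.4, 298.3], 291)], 'blue': [([268.6, 128.2], 302), ([342.3, 181.1], 394), ([295.8, 245.4], 473)]}
{'green': [([27.0, 7.3], 145), ([334.9, 54.9], 1256), ([14.4, 40.7], 237), ([299.5, 154.0], 380), ([376.4, 298.3], 287)], 'blue': [([268.3, 129.5], 364), ([342.3, 181.1], 393), ([295.9, 245.4], 478)]}
[552.86479217 179.97849643 284.52638206]
```

```bash
python3 -m creep '0 -0.004 -0.02 0 0 0 100;0 0 -0.034 0 0 0 100;0 0 -0.034 0 0 0 100;0 0 -0.034 0 0 0 100;0 0 -0.028 0 0 0 100;0 0 -0.012 0 0 0 100;0 0 0 0 0 0 100;0 0 0 0 0 0 100'
python3 -m creep '0 0 0 0 0 0 30;0 0 0 0 0 0 30;0 0 0 0 0 0 30;0 0 0 0 0 0 30;0 0 0 0 0 0 30;0 0 0 0 0 0 30'
```

```text
time: 8.87
tool_pos: [553.3, 174.3, 122.7]
tcp_rot: [-3.14, 0.001, 1.465]
contact_force: [0.7, -0.6, 0.7]
grip_width: 91.7
finger_force: 0.0
time: 9.37
tool_pos: [553.1, 175.8, 123.5]
tcp_rot: [3.141, -0.0, 1.467]
contact_force: [-2.4, -0.5, 1.1]
grip_width: 56.4
finger_force: 1.2
```

```bash
python3 -m creep '0 0 0 0 0 0 30;0 0 0 0 0 0 30;0 0 0.02 0 0 0 30;0 0 0.029 0 0 0 30;0 0 0.029 0 0 0 30;0 0 0.029 0 0 0 30;0 0 0.029 0 0 0 30;0 0 0.029 0 0 0 30'
python3 -m creep '0.007 -0.0328 0 0 0 0 30;0.007 -0.0328 0 0 0 0 30;0.007 -0.0328 0 0 0 0 30;0.007 -0.0328 0 0 0 0 30;0.007 -0.0328 0 0 0 0 30;0.007 -0.0328 0 0 0 0 30;0.007 -0.0328 0 0 0 0 30;0.007 -0.0328 0 0 0 0 30'
python3 -m creep '0.007 -0.0328 0 0 0 0 30;0.007 -0.0328 0 0 0 0 30;0 0 0 0 0 0 30;0 0 0 0 0 0 30;0 0 0 0 0 0 30'
```

```text
time: 10.03
tool_pos: [552.7, 175.6, 288.9]
tcp_rot: [-3.14, 0.0, 1.467]
contact_force: [0.6, 0.7, -3.2]
grip_width: 55.4
finger_force: 30.0
time: 10.7
tool_pos: [609.0, -88.3, 287.3]
tcp_rot: [-3.14, -0.0, 1.467]
contact_force: [0.5, 0.2, -2.7]
grip_width: 55.0
finger_force: 30.0
time: 11.12
tool_pos: [622.8, -152.0, 287.2]
tcp_rot: [-3.14, -0.001, 1.466]
contact_force: [0.2, 0.1, -2.2]
grip_width: 55.1
finger_force: 30.0
```

Lower 151 mm, release, rise, then go for blue.

```bash
python3 -m creep '0 0 -0.02 0 0 0 30;0 0 -0.034 0 0 0 30;0 0 -0.034 0 0 0 30;0 0 -0.034 0 0 0 30;0 0 -0.018 0 0 0 30;0 0 -0.006 0 0 0 30;0 0 0 0 0 0 30;0 0 -0.005 0 0 0 30'
python3 -m creep '0 0 0 0 0 0 30;0 0 0 0 0 0 30;0 0 0 0 0 0 100;0 0 0 0 0 0 100;0 0 0 0 0 0 100;0 0 0 0 0 0 100;0 0 0.03 0 0 0 100;0 0 0.036 0 0 0 100'
python3 -m creep '0 0 0.036 0 0 0 100;-0.004 0.02 0.036 0 0 0 100;-0.01 0.036 0.01 0 0 0 100;-0.01 0.036 0 0 0 0 100;-0.01 0.036 0 0 0 0 100;-0.01 0.036 0 0 0 0 100;-0.01 0.036 0 0 0 0 100;-0.01 0.036 0 0 0 0 100'
python3 -m creep '-0.01 0.036 0 0 0 0 100;-0.01 0.036 0 0 0 0 100;-0.01 0.036 0 0 0 0 100;-0.01 0.036 0 0 0 0 100;-0.01 0.036 0 0 0 0 100;0 0 0 0 0 0 100;0 0 0 0 0 0 100'
python3 - <<'E'
from h import *
print(cent(snap('side','b1',(230,60,390,250),3.1)));snap('top','b2',(140,150,420,290),2.8)
print(readout.get_obs()['tool_pos'])
E
```

```text
time: 11.78
tool_pos: [624.3, -151.8, 139.2]
tcp_rot: [3.138, 0.001, 1.468]
contact_force: [0.5, -0.3, -1.2]
grip_width: 55.0
finger_force: 30.0
time: 12.45
tool_pos: [621.7, -151.9, 201.0]
tcp_rot: [-3.135, -0.002, 1.467]
contact_force: [1.3, -0.6, 0.7]
grip_width: 89.2
finger_force: 0.0
time: 13.12
tool_pos: [558.4, 85.2, 285.6]
tcp_rot: [3.141, -0.0, 1.466]
contact_force: [0.7, 0.0, 0.2]
grip_width: 91.7
finger_force: 0.0
time: 13.7
tool_pos: [508.3, 265.4, 285.3]
tcp_rot: [3.141, -0.0, 1.471]
contact_force: [0.1, -0.3, 1.0]
grip_width: 92.1
finger_force: 0.0
{'green': [([28.4, 7.2], 181), ([313.3, 47.9], 581), ([12.7, 38.2], 181), ([350.5, 50.7], 715), ([348.8, 198.9], 323), ([376.6, 298.4], 285)], 'blue': [([268.3, 129.8], 361), ([341.5, 179.5], 321), ([295.9, 245.4], 478)]}
[509.28139641 263.16442694 285.2215021 ]
```

View pics/b1.png

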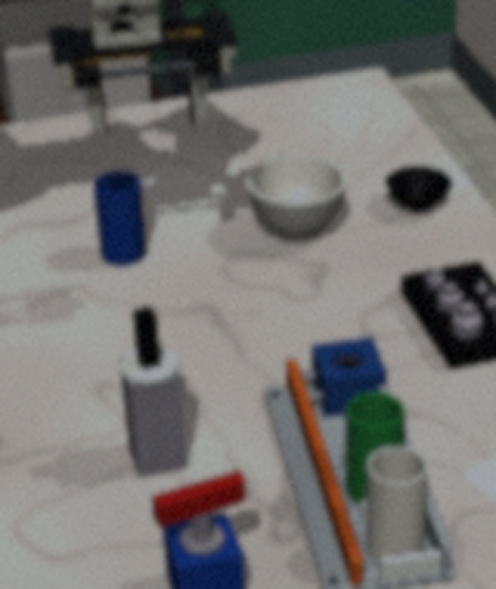

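White and green are in their wells; blue is unmoved with its rim at (268,117). Picking blue.

```bash
python3 -m creep '-0.0085 0.0345 0 0 0 0 100;-0.0085 0.0345 0 0 0 0 100;-0.0085 0.0345 -0.01 0 0 0 100;0 0 -0.034 0 0 0 100;0 0 -0.034 0 0 0 100;0 0 -0.034 0 0 0 100;0 0 -0.034 0 0 0 100;0 0 -0.012 0 0 0 100'
python3 -m creep '0 0 -0.005 0 0 0 100;0 0 0 0 0 0 100;0 0 0 0 0 0 30;0 0 0 0 0 0 30;0 0 0 0 0 0 30;0 0 0 0 0 0 30;0 0 0 0 0 0 30;0 0 0 0 0 0 30'
python3 -m creep '0 0 0 0 0 0 30;0 0 0 0 0 0 30'
```

```text
time: 14.47
tool_pos: [482.6, 364.3, 122.1]
tcp_rot: [-3.136, 0.005, 1.464]
contact_force: [-1.1, 0.2, -0.4]
grip_width: 91.7
finger_force: 0.0
time: 15.13
tool_pos: [483.7, 367.3, 122.6]
tcp_rot: [3.141, -0.0, 1.467]
contact_force: [-1.8, 0.5, 1.5]
grip_width: 56.1
finger_force: 1.0
time: 15.3
tool_pos: [483.7, 367.3, 122.6]
tcp_rot: [3.141, -0.0, 1.467]
contact_force: [-1.4, -0.3, 4.6]
grip_width: 55.5
finger_force: 30.0
```

```bash
python3 -m creep '0 0 0.02 0 0 0 30;0 0 0.029 0 0 0 30;0 0 0.029 0 0 0 30;0 0 0.029 0 0 0 30;0 0 0.029 0 0 0 30;0 0 0.029 0 0 0 30;0.0113 -0.0336 0 0 0 0 30;0.0113 -0.0336 0 0 0 0 30'
python3 -m creep '0.0113 -0.0336 0 0 0 0 30;0.0113 -0.0336 0 0 0 0 30;0.0113 -0.0336 0 0 0 0 30;0.0113 -0.0336 0 0 0 0 30;0.0113 -0.0336 0 0 0 0 30;0.0113 -0.0336 0 0 0 0 30;0.0113 -0.0336 0 0 0 0 30;0.0113 -0.0336 0 0 0 0 30'
python3 -m creep '0.0113 -0.0336 0 0 0 0 30;0.0113 -0.0336 0 0 0 0 30;0.0113 -0.0336 0 0 0 0 30;0 0 0 0 0 0 30;0 0 0 0 0 0 30;0 0 0 0 0 0 30'
```

```text
time: 15.97
tool_pos: [506.2, 300.9, 288.8]
tcp_rot: [3.138, -0.002, 1.471]
contact_force: [0.3, -0.7, -2.9]
grip_width: 55.1
finger_force: 30.0
time: 16.63
tool_pos: [596.6, 29.5, 286.5]
tcp_rot: [-3.14, -0.0, 1.467]
contact_force: [0.9, -0.2, -2.4]
grip_width: 55.5
finger_force: 30.0
time: 17.13
tool_pos: [630.1, -69.4, 286.2]
tcp_rot: [-3.14, -0.001, 1.466]
contact_force: [-0.2, 0.9, -2.2]
grip_width: 54.8
finger_force: 30.0
```

```bash
python3 -m creep '0 0 -0.02 0 0 0 30;0 0 -0.034 0 0 0 30;0 0 -0.034 0 0 0 30;0 0 -0.034 0 0 0 30;0 0 -0.018 0 0 0 30;0 0 -0.006 0 0 0 30;0 0 0 0 0 0 30;0 0 -0.005 0 0 0 30'
python3 -m creep '0 0 0 0 0 0 30;0 0 0 0 0 0 30;0 0 0 0 0 0 100;0 0 0 0 0 0 100;0 0 0 0 0 0 100;0 0 0 0 0 0 100;0 0 0.03 0 0 0 100;0 0 0.036 0 0 0 100'
python3 -m creep '0 0 0.036 0 0 0 100;-0.02 -0.01 0.036 0 0 -0.12 100;-0.03 -0.02 0.01 0 0 -0.12 100;-0.03 -0.02 0 0 0 -0.12 100;-0.03 -0.02 0 0 0 -0.12 100;-0.03 -0.025 0 0 0 -0.12 100;-0.03 -0.03 0 0 0 -0.12 100;-0.03 -0.03 0 0 0 -0.12 100'
python3 - <<'E'
from h import *
a=snap('side','k1',(270,150,370,260),5);b=snap('top','k2',(290,140,425,280),4)
a=cv2.imread('pics/k1.png');b=cv2.imread('pics/k2.png')
h=max(a.shape[0],b.shape[0]); c=np.zeros((560,a.shape[1]+b.shape[1],3),np.uint8); c[:a.shape[0],:a.shape[1]]=a; c[:b.shape[0],a.shape[1]:]=b[:560]
c=cv2.resize(c,(0,0),fx=800/c.shape[1],fy=800/c.shape[1]) if c.shape[1]>800 else c; print(c.shape,a.shape,b.shape)
cv2.imwrite('pics/k3.png',cv2.convertScaleAbs(c,alpha=1.3))
E
```

```text
time: 17.8
tool_pos: [631.6, -68.9, 138.1]
tcp_rot: [3.138, 0.0, 1.468]
contact_force: [2.2, -0.9, -1.7]
grip_width: 55.4
finger_force: 30.0
time: 18.47
tool_pos: [629.0, -69.4, 200.0]
tcp_rot: [-3.135, -0.001, 1.467]
contact_force: [0.6, -0.7, 0.8]
grip_width: 89.4
finger_force: 0.0
time: 19.13
tool_pos: [430.4, -224.0, 284.0]
tcp_rot: [3.14, -0.0, 0.622]
contact_force: [0.7, -2.1, 0.1]
grip_width: 91.6
finger_force: 0.0
(431, 800, 3) (550, 500, 3) (560, 540, 3)
```

View pics/k1.png

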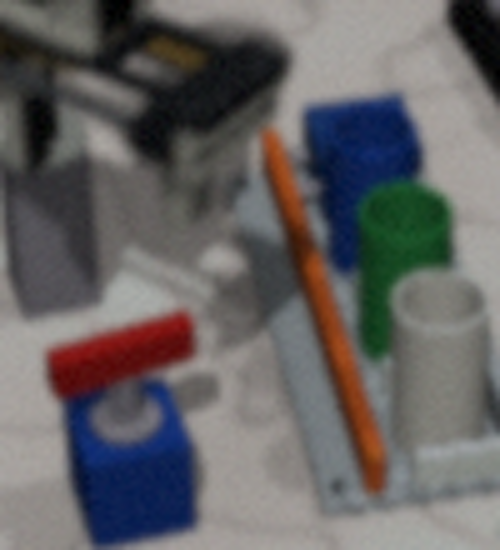

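All three jars now stand in the wells. Next I'll fit the key handle's box to the red silhouette in both views for position and yaw, and the block's hole likewise (block box in blue).

```bash
cat >> h.py <<'E'
from scipy.optimize import minimize
def box(x,y,yaw,l,w,z0,z1):
    c,s=np.cos(yaw),np.sin(yaw)
    return np.array([[x+c*a-s*b,y+s*a+c*b,z] for a in(-l/2,l/2) for b in(-w/2,w/2) for z in(z0,z1)])
def hullmask(n,pts,roi,k=6):
    x0,y0,x1,y1=roi; p=((proj(n,pts)-[x0,y0]+.5)*k).astype(np.float32)
    m=np.zeros(((y1-y0)*k,(x1-x0)*k),np.uint8); cv2.fillConvexPoly(m,cv2.convexHull(p).round().astype(int),255)
    return cv2.resize(m,(x1-x0,y1-y0),interpolation=cv2.INTER_AREA)/255.
def fit(n,soft,roi,mk,x0,step):
    f=lambda q:((cv2.GaussianBlur(hullmask(n,mk(q),roi),(0,0),.8)-soft)**2).sum()
    r=minimize(f,x0,method='Nelder-Mead',options=dict(initial_simplex=np.array([x0]+[np.array(x0)+np.eye(len(x0))[i]*step[i] for i in range(len(x0))]),xatol=.05,fatol=.01)); return r.x,r.fun/soft.sum()
def soft(im,roi,ch,thr):
    x0,y0,x1,y1=roi; a=im[y0:y1,x0:x1].astype(float); o=[i for i in range(3) if i!=ch]
    d=a[...,ch]-a[...,o].mean(2); return np.clip(d/np.percentile(d,thr),0,1)*(d>12)
E
python3 - <<'E'
from h import *
np.set_printoptions(precision=3,suppress=True)
t0=cv2.imread('pics/top0.png');s0=cv2.imread('pics/side0.png')
mk=lambda q:box(q[0],q[1],q[2],84,16,101,129)
for n,im,roi in(('side',s0,(275,205,315,238)),('top',t0,(385,228,412,275))):
    # red only: R minus max(G,B)
    x0,y0,x1,y1=roi;a=im[y0:y1,x0:x1].astype(float);d=a[...,2]-a[...,:2].max(2);s=np.clip(d/np.percentile(d[d>40],60),0,1)*(d>12)
    print('key',n,fit(n,s,roi,mk,[433,-226,.11],[5,5,.1]))
mkb=lambda q:box(q[0],q[1],q[2],66,65,12,60)
for n,im,roi in(('side',s0,(326,165,358,197)),('top',t0,(292,150,326,186))):
    x0,y0,x1,y1=roi;a=im[y0:y1,x0:x1].astype(float);d=a[...,0]-a[...,2];s=np.clip(d/np.percentile(d[d>40],30),0,1)*(d>15)
    s=cv2.morphologyEx(s,cv2.MORPH_CLOSE,np.ones((9,9)))
    print('block',n,fit(n,s,roi,mkb,[647,0,-.1],[5,5,.1]))
mks=lambda q:box(q[0],q[1],q[2],60,60,0,66)
print('stand+side in side ignoring key occl')
for n,im,roi in(('top',t0,(305,240,328,262)),('side',s0,(268,155,284,185))):
    pass
print(readout.get_obs()['tool_pos'])
E
```

```text
key side (array([ 433.597, -228.134,    0.135]), np.float64(0.08732566407454681))
key top (array([ 432.785, -226.642,    0.117]), np.float64(0.13960580047282867))
block side (array([650.289,  -3.938,  -0.087]), np.float64(0.12609093153021578))
block top (array([651.389,   2.861,  -0.238]), np.float64(0.07258800803114511))
stand+side in side ignoring key occl
[ 428.54  -226.873  284.024]
```

Key at (433.3,-227.5), handle yaw about 0.125; the fits agree within 1.5 mm. Grasping the key.

```bash
python3 -m creep '0.0045 -0.0008 0 0 0 -0.12 100;0 0 0 0 0 -0.12 100;0 0 0 0 0 -0.12 100;0 0 0 0 0 -0.12 100;0 0 0 0 0 0 100'
```

```text
time: 19.65
tool_pos: [436.8, -223.9, 283.7]
tcp_rot: [3.141, -0.001, 0.143]
contact_force: [0.2, 0.7, 0.3]
grip_width: 91.6
finger_force: 0.0
```

```bash
python3 -m creep '-0.003 -0.0035 -0.01 0 0 -0.015 100;0 0 -0.033 0 0 0 100;0 0 -0.033 0 0 0 100;0 0 -0.03 0 0 0 100;0 0 -0.015 0 0 0 100;0 0 0 0 0 0 100;0 0 0 0 0 0 100'
python3 -m creep '0 0 0 0 0 0 0;0 0 0 0 0 0 0;0 0 0 0 0 0 0;0 0 0 0 0 0 0;0 0 0 0 0 0 0;0 0 0 0 0 0 0;0 0 0 0 0 0 0;0 0 0 0 0 0 0'
python3 -m creep '0 0 0 0 0 0 0;0 0 0 0 0 0 0;0 0 0 0 0 0 0;0 0 0 0 0 0 0'
```

```text
time: 20.23
tool_pos: [433.6, -227.4, 162.4]
tcp_rot: [-3.141, 0.001, 0.135]
contact_force: [0.6, -0.4, 0.1]
grip_width: 91.9
finger_force: 0.0
time: 20.9
tool_pos: [433.4, -227.7, 162.5]
tcp_rot: [3.141, -0.0, 0.132]
contact_force: [-0.0, -1.3, 0.2]
grip_width: 43.0
finger_force: 0.0
time: 21.23
tool_pos: [433.5, -227.8, 162.5]
tcp_rot: [3.141, -0.0, 0.132]
contact_force: [-0.1, 0.2, -0.5]
grip_width: 16.3
finger_force: 20.8
```

```bash
python3 -m creep '0 0 0.015 0 0 0 0;0 0 0.026 0 0 0 0;0 0 0.026 0 0 0 0;0 0 0.026 0 0 0 0;0 0 0.026 0 0 0 0;0 0 0.026 0 0 0 0;0 0 0 0 0 0 0'
python3 -m creep '0.0238 0.0253 0 0 0 0.1 0;0.0238 0.0253 0 0 0 0.1 0;0.0238 0.0253 0 0 0 0.1 0;0.0238 0.0253 0 0 0 0.1 0;0.0238 0.0253 0 0 0 0.1 0;0.0238 0.0253 0 0 0 0.1 0;0.0238 0.0253 0 0 0 0.1 0;0.0238 0.0253 0 0 0 0.04 0'
python3 -m creep '0.0238 0.0253 0 0 0 0 0;0 0 0 0 0 0 0;0 0 0 0 0 0 0'
python3 - <<'E'
from h import *
np.set_printoptions(precision=2,suppress=True)
t=cv2.imread('pics/top0.png').astype(float); x0,y0,x1,y1=300,156,320,178; a=t[y0:y1,x0:x1]
red=np.clip(a[...,2]-a[...,0],0,None); yy,xx=np.mgrid[y0:y1,x0:x1]
red[((xx-309)**2+(yy-167)**2)>42]=0
print((red>15).sum(),red.max()); u,v=(red*xx).sum()/red.sum(),(red*yy).sum()/red.sum()
sat=a.max(2)-a.min(2); m=(sat<40)&((xx-309)**2+(yy-167)**2<80); w=m.astype(float); u0,v0=(w*xx).sum()/w.sum(),(w*yy).sum()/w.sum(); print(u,v,u0,v0,w.sum())
d=back('top',u,v,51.5); c=back('top',u0,v0,58); print(d,c,'yaw',np.degrees(np.arctan2(*(d-c)[1::-1])))
print(a[...,2].round()[2:14,4:16].astype(int)); print(a[...,0].round()[2:14,4:16].astype(int))
E
```

```text
time: 21.82
tool_pos: [434.7, -228.6, 312.2]
tcp_rot: [3.136, -0.006, 0.132]
contact_force: [0.8, 0.2, -1.6]
grip_width: 16.2
finger_force: 30.0
time: 22.48
tool_pos: [624.4, -23.7, 305.7]
tcp_rot: [-3.14, 0.001, 0.877]
contact_force: [0.6, -0.1, -1.9]
grip_width: 15.9
finger_force: 30.0
time: 22.73
tool_pos: [648.0, 1.8, 304.8]
tcp_rot: [-3.139, 0.002, 0.875]
contact_force: [-0.0, -0.4, -2.4]
grip_width: 15.9
finger_force: 30.0
5 47.0
309.30543933054395 164.2594142259414 308.85714285714283 167.05102040816325 98.0
[655.17   2.2   51.5 ] [646.61   2.87  58.  ] yaw -4.46891071232269
[[31 30 25 30 31 26 29 25 29 28 30 31]
 [28 24 29 29 25 31 27 31 31 31 29 29]
 [25 27 27 31 28 24 31 26 27 27 31 29]
 [26 26 25 21 20 25 18 24 24 28 28 26]
 [24 21 18 22 28 58 47 25 15 25 28 25]
 [23 24 34 39 45 78 66 36 27 23 24 25]
 [24 36 45 40 31 38 35 35 35 25 22 26]
 [33 42 32 23 13 14 15 26 32 33 23 27]
 [38 42 29 18  1  6 14 11 22 29 27 28]
 [40 41 24 10  9 11  3  9 25 34 31 29]
 [41 36 23 15 14 11 11 16 24 32 27 25]
 [36 37 19 13 15 12 13 13 28 35 35 28]]
[[105 104 103 105 105 103 104 104 104 105 105 105]
 [103 102 104 104 103 105 105 106 104 106 105 104]
 [102 102 103 104 101 100 102 102 102 104 105 104]
 [101  99  92  81  73  69  74  88  96 103 104 104]
 [ 98  84  64  50  40  38  44  51  66  92 102 103]
 [ 82  58  45  41  37  31  28  33  45  67  92 103]
 [ 62  44  43  38  28   7  15  33  39  44  78  97]
 [ 54  44  32  21  13  10  11  24  31  39  59  93]
 [ 49  42  26  19   6   4  17   8  24  32  54  90]
 [ 45  41  26   7   8   6   1   6  23  34  54  89]
 [ 48  35  25  15  17  11  11  13  25  35  60  90]
 [ 58  39  20  14  14  10  10  14  25  44  74  95]]
```

```bash
python3 -m creep '0 -0.002 -0.02 0 0 0.03 0;0 0 -0.028 0 0 0 0;0 0 -0.026 0 0 0 0;0 0 -0.006 0 0 0 0;0 0 0 0 0 0 0;0 0 0 0 0 0 0'
python3 - <<'E'
from h import *
snap('side','n1',(318,130,368,205),8); p=readout.get_obs()['tool_pos'];print(p,readout.get_obs()['tcp_rot'])
for dz in(156.5,148.5,96.5,91.5): print(dz,(proj('side',p-[0,0,dz])-[318,130]+.5)*8)
print('block top corners/hole guess',(proj('side',[[647.5,0,60]])-[318,130]+.5)*8)
E
```

```text
time: 23.23
tool_pos: [647.7, -2.6, 228.1]
tcp_rot: [3.141, -0.0, 0.901]
contact_force: [0.4, -1.0, -1.3]
grip_width: 16.3
finger_force: 30.0
[648.15207906  -2.49168283 229.1448692 ] [ 3.13933756e+00 -1.22440560e-03  9.01204131e-01]
156.5 [[197.99157254 341.55079668]]
148.5 [[198.04778985 325.26968335]]
96.5 [[198.42152107 217.03326285]]
91.5 [[198.45823542 206.4004073 ]]
block top corners/hole guess [[194.40230488 363.92391439]]
```

View pics/n1.png

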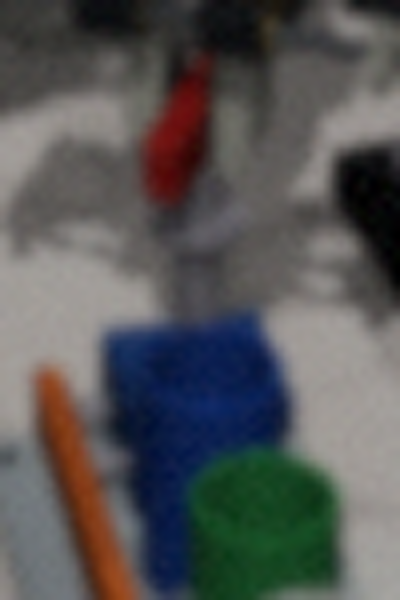

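The key is upright; its shank at column 197 matches the predicted 198, but blue's jar hides the hole. I'll measure the block's back and side edges sub-pixel in the first, unobstructed images.

Run:
```python
from h import *
np.set_printoptions(precision=1,suppress=True)
def edge(im,p,q,N=81):
    # strongest change of (B-R) along p->q, subpixel half-level crossing
    t=np.linspace(0,1,N);x=p[0]+t*(q[0]-p[0]);y=p[1]+t*(q[1]-p[1])
    d=(im[...,0].astype(np.float32)-im[...,2]); g=cv2.remap(d,x.astype(np.float32)[None],y.astype(np.float32)[None],cv2.INTER_LINEAR)[0]
    h=(g[:5].mean()+g[-5:].mean())/2; i=np.where((g[:-1]-h)*(g[1:]-h)<=0)[0]; i=i[len(i)//2]; return x[i],y[i]
s=cv2.imread('pics/side0.png');t=cv2.imread('pics/top0.png')
yaw=-.1;c,sn=np.cos(yaw),np.sin(yaw);M=np.array([[c,-sn],[sn,c]])
ctr=np.array([648.,0]);W=lambda l:np.r_[ctr+M@l,60]
for n,im in(('side',s),('top',t)):
    P=lambda l:proj(n,W(l))[0]
    for nm,pairs in(('+y',[((a,16 if n=='top' else 24),(a,50)) for a in(-22,-12,12,22)]),('+x',[((22,a),(48,a)) for a in((-15,-5,5,15) )]),('-x',[((-22,a),(-48,a)) for a in(-15,0,15)])):
        r=[]
        for p,q in pairs:
            u,v=edge(im,P(p),P(q)); r.append(M.T@(back(n,u,v,60)[:2]-ctr))
        print(n,nm,np.array(r).round(1).tolist())
    if n=='top':
        r=[]
        for p,q in [((a,-22),(a,-46)) for a in(-15,0,15)]:
            u,v=edge(im,P(p),P(q)); r.append(M.T@(back(n,u,v,60)[:2]-ctr))
        print(n,'-y',np.array(r).round(1).tolist())
```

```text
side +y [[-22.0, 31.4], [-12.0, 30.4], [12.0, 30.4], [22.0, 31.1]]
side +x [[31.4, -15.0], [31.4, -5.0], [31.7, 5.0], [31.4, 15.0]]
side -x [[-35.0, -15.0], [-34.7, 0.0], [-33.1, 15.0]]
top +y [[-22.0, 35.1], [-12.0, 35.1], [12.0, 35.1], [22.0, 35.1]]
top +x [[32.1, -15.0], [31.7, -5.0], [32.1, 5.0], [32.1, 15.0]]
top -x [[-34.0, -15.0], [-35.0, 0.0], [-34.4, 15.0]]
top -y [[-15.0, -28.9], [-0.0, -29.5], [15.0, -29.5]]
```

Block edges: side gives centre y -1.6 and top gives +2.9 (known bias about +1.5), so the socket is at about (646.8,-0.2). Lowering gently.

```bash
python3 -m creep '-0.001 0.0022 0 0 0 0.01 0;0 0 -0.006 0 0 0 0;0 0 -0.006 0 0 0 0;0 0 -0.005 0 0 0 0;0 0 0 0 0 0 0;0 0 0 0 0 0 0'
python3 -m creep '0 0 -0.003 0 0 0 0;0 0 -0.003 0 0 0 0;0 0 -0.002 0 0 0 0;0 0 0 0 0 0 0'
python3 -m creep '0 0 -0.003 0 0 0 0;0 0 -0.003 0 0 0 0;0 0 0 0 0 0 0'
```

```text
time: 23.78
tool_pos: [646.4, 0.3, 209.8]
tcp_rot: [-3.141, 0.001, 0.912]
contact_force: [-0.2, -0.6, -2.3]
grip_width: 16.1
finger_force: 30.0
time: 24.12
tool_pos: [646.5, 0.2, 201.9]
tcp_rot: [-3.141, 0.0, 0.912]
contact_force: [1.2, -0.2, -2.5]
grip_width: 16.4
finger_force: 30.0
time: 24.37
tool_pos: [646.6, 0.3, 195.8]
tcp_rot: [-3.141, 0.0, 0.912]
contact_force: [1.1, 0.7, -2.6]
grip_width: 16.0
finger_force: 30.0
```

```bash
python3 -m creep '0 0 -0.003 0 0 0 0;0 0 -0.002 0 0 0 0;0 0 0 0 0 0 0;0 0 0 0 0 0 0';python3 -m creep '0 0 -0.002 0 0 0 0;0 0 0 0 0 0 0'
```

```text
time: 24.7
tool_pos: [646.6, 0.3, 191.3]
tcp_rot: [-3.142, 0.0, 0.912]
contact_force: [1.1, -0.6, -2.9]
grip_width: 16.1
finger_force: 30.0
time: 24.87
tool_pos: [646.8, 0.2, 189.9]
tcp_rot: [3.141, -0.0, 0.912]
contact_force: [-0.1, 0.4, -0.6]
grip_width: 16.1
finger_force: 30.0
```

```bash
python3 -m creep '0 0 -0.001 0 0 0 0;0 0 0 0 0 0 0';python3 -m creep '0 0 0 0 0 -0.08 0;0 0 0 0 0 -0.08 0;0 0 0 0 0 -0.08 0;0 0 0 0 0 -0.08 0;0 0 0 0 0 -0.08 0;0 0 0 0 0 -0.08 0;0 0 0 0 0 -0.08 0;0 0 0 0 0 -0.08 0'
python3 -c "
from plant import readout as r;print(r.get_obs()['moment'])"
python3 -m creep '0 0 0 0 0 -0.08 0;0 0 0 0 0 -0.08 0;0 0 0 0 0 -0.08 0;0 0 0 0 0 -0.08 0;0 0 0 0 0 -0.08 0;0 0 0 0 0 0 0'
python3 -c "
from plant import readout as r;print(r.get_obs()['moment'])"
```

```text
time: 25.03
tool_pos: [647.1, 0.2, 189.8]
tcp_rot: [3.14, -0.001, 0.912]
contact_force: [-1.2, 0.5, 4.6]
grip_width: 16.2
finger_force: 30.0
time: 25.7
tool_pos: [647.0, 0.5, 189.8]
tcp_rot: [3.141, -0.002, 0.268]
contact_force: [-0.1, 1.2, 4.6]
grip_width: 16.0
finger_force: 30.0
[0.3585492  0.1321801  0.04639789]
time: 26.2
tool_pos: [647.1, 0.6, 189.8]
tcp_rot: [-3.141, -0.002, -0.131]
contact_force: [0.0, 2.1, 5.4]
grip_width: 16.3
finger_force: 30.0
[ 0.50237445 -0.02155309 -0.06137828]
```

```bash
for i in 1 2 3 4; do python3 -m creep '0 0 0 0 0 -0.04 0;0 0 0 0 0 -0.04 0;0 0 0 0 0 0 0' | egrep 'rot|force: \['
python3 -c "
from plant import readout as r;print(r.get_obs()['moment'])"; done
```

```text
tcp_rot: [-3.141, -0.002, -0.208]
contact_force: [0.0, 2.0, 6.5]
[0.51973614 0.02757981 0.03631774]
tcp_rot: [-3.141, -0.002, -0.288]
contact_force: [-0.6, 1.7, 5.5]
[ 0.54548132 -0.04756511  0.06530416]
tcp_rot: [-3.14, -0.002, -0.368]
contact_force: [-0.4, 2.8, 5.7]
[0.53324222 0.00570758 0.13355551]
tcp_rot: [-3.14, -0.002, -0.447]
contact_force: [0.2, 3.0, 4.3]
[ 0.61689318 -0.05047252  0.25640212]
```

```bash
for i in 1 2 3; do python3 -m creep '0 0 0 0 0 -0.025 0;0 0 0 0 0 -0.025 0;0 0 0 0 0 0 0' | egrep 'rot|force: \['
python3 -c "
from plant import readout as r;print(r.get_obs()['moment'])"; done
python3 - <<'E'
from h import *
snap('side','t1',(300,160,380,260),6)
E
```

```text
tcp_rot: [-3.14, -0.002, -0.496]
contact_force: [0.3, 2.8, 5.8]
[ 0.64323606 -0.0104803   0.38589427]
tcp_rot: [-3.14, -0.002, -0.546]
contact_force: [-0.0, 1.9, 6.4]
[ 0.65206516 -0.07464252  0.46454261]
tcp_rot: [-3.14, -0.002, -0.596]
contact_force: [0.5, 1.5, 5.1]
[ 0.64706145 -0.04637318  0.47896768]
```

View pics/t1.png

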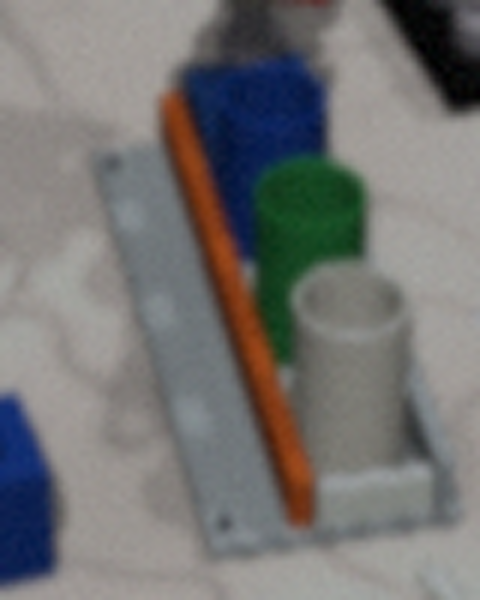

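The bar sits against the jars, and its near end moved from column 345.0 to about 349.7. I'll measure the bar's travel numerically; it should be about 15 mm when tight.

Run:
```python
from h import *
n=snap('side','q'); cv2.imwrite('pics/side_t.png',n)
def rows(im):
    a=im.astype(float);o=np.clip(np.minimum(a[...,2]-a[...,0],120)-30,0,None); r={}
    for y in range(205,236,3):
        w=o[y,315:360]; r[y]=315+(w*np.arange(45)).sum()/w.sum()
    return r
a,b=rows(cv2.imread('pics/side0.png')),rows(n)
d=[]
for y in a:
    p,q=back('side',a[y],y,45),back('side',b[y],y,45); d.append(np.dot((q-p)[:2],[np.cos(-.1),np.sin(-.1)]))
print(np.round(d,1),np.median(d))
```

```text
[14.2 14.7 14.9 15.  15.4 15.1 14.4 14.8 14.9 14.8 15. ] 14.858371632649222
```

Bar travel is 14.9 mm (about 1.1 rad), so the screw is tight. Unload the twist a little, lift out, and return the key.

```bash
python3 -m creep '0 0 0 0 0 0.04 0;0 0 0.006 0 0 0 0;0 0 0.01 0 0 0 0;0 0 0.015 0 0 0 0;0 0 0.025 0 0 0 0;0 0 0.03 0 0 0 0;0 0 0.03 0 0 0 0;0 0 0 0 0 0 0'
python3 -m creep '-0.0237 -0.0254 0 0 0 0.1 0;-0.0237 -0.0254 0 0 0 0.1 0;-0.0237 -0.0254 0 0 0 0.1 0;-0.0237 -0.0254 0 0 0 0.1 0;-0.0237 -0.0254 0 0 0 0.1 0;-0.0237 -0.0254 0 0 0 0.1 0;-0.0237 -0.0254 0 0 0 0.09 0;-0.0237 -0.0254 0 0 0 0 0'
python3 -m creep '-0.0237 -0.0254 0 0 0 0 0;0 0 0 0 0 0 0;0 0 0 0 0 0 0'
```

```text
time: 28.72
tool_pos: [648.3, -0.2, 311.4]
tcp_rot: [-3.138, -0.01, -0.557]
contact_force: [0.4, -0.7, 1.0]
grip_width: -0.0
finger_force: 0.0
time: 29.38
tool_pos: [455.4, -204.0, 304.6]
tcp_rot: [3.141, 0.0, 0.138]
contact_force: [0.6, -1.5, 0.1]
grip_width: 0.8
finger_force: 0.0
time: 29.63
tool_pos: [432.3, -229.6, 304.8]
tcp_rot: [3.141, -0.0, 0.129]
contact_force: [-0.5, -0.3, 0.9]
grip_width: 0.7
finger_force: 0.0
```

The fingers slipped off and the key stayed behind. Looking.

Run:
```python
from h import *
im=snap('side','v1',(300,120,390,200),5); t=snap('top','v2',(270,130,420,230),4)
cv2.imwrite('pics/side_v.png',im);cv2.imwrite('pics/top_v.png',t)
a=cv2.imread('pics/v1.png');b=cv2.imread('pics/v2.png');h,w=max(a.shape[0],b.shape[0]),0
c=np.zeros((400,1050,3),np.uint8);c[:a.shape[0],:a.shape[1]]=a;c[:b.shape[0],450:450+b.shape[1]]=b
cv2.imwrite('pics/v3.png',cv2.convertScaleAbs(cv2.resize(c,None,fx=.76,fy=.76),alpha=1.4))
```

```text
(no output)
```

View pics/v3.png

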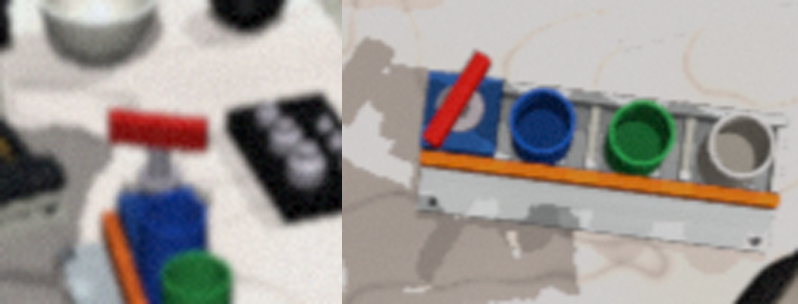

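The key stands upright in the socket with its handle at about -0.5 rad; jars and bar are in place. Fitting the handle for a new grasp.

Run:
```python
from h import *
np.set_printoptions(precision=3,suppress=True)
for n,f,roi in(('side','pics/side_v.png',(318,140,362,165)),('top','pics/top_v.png',(290,140,325,182))):
    im=cv2.imread(f)
    x0,y0,x1,y1=roi;a=im[y0:y1,x0:x1].astype(float);d=a[...,2]-a[...,:2].max(2);s=np.clip(d/np.percentile(d[d>40],60),0,1)*(d>12)
    print(n,fit(n,s,roi,lambda q:box(q[0],q[1],q[2],84,16,128.5,156.5),[647,0,-.5],[5,5,.1]))
    print(n,fit(n,s,roi,lambda q:box(q[0],q[1],q[2],84,16,128.5+q[3],156.5+q[3]),[647,0,-.5,0],[5,5,.1,4]))
print(readout.get_obs()['tool_pos'])
```

```text
side (array([644.382,   1.852,  -0.493]), np.float64(0.05681318882165733))
side (array([645.346,   3.552,  -0.51 ,  -2.048]), np.float64(0.056784262500141125))
top (array([644.707,   2.619,  -0.543]), np.float64(0.1498739807324111))
top (array([644.875,   2.762,  -0.521,   0.632]), np.float64(0.15057966370239614))
[ 433.582 -228.104  304.606]
```

```bash
python3 -m creep '0.0235 0.0256 0 0 0 -0.09 100;0.0235 0.0256 0 0 0 -0.09 100;0.0235 0.0256 0 0 0 -0.09 100;0.0235 0.0256 0 0 0 -0.09 100;0.0235 0.0256 0 0 0 -0.09 100;0.0235 0.0256 0 0 0 -0.09 100;0.0235 0.0256 0 0 0 -0.1 100;0.0235 0.0256 0 0 0 0 100'
python3 -m creep '0.023 0.0256 0 0 0 0 100;0 0 0 0 0 0 100;0 0 -0.02 0 0 0 100;0 0 -0.03 0 0 0 100;0 0 -0.03 0 0 0 100;0 0 -0.025 0 0 0 100;0 0 -0.009 0 0 0 100;0 0 0 0 0 0 100'
```

```text
time: 30.4
tool_pos: [622.6, -20.0, 304.2]
tcp_rot: [3.142, 0.0, -0.511]
contact_force: [0.6, -0.6, 1.3]
grip_width: 49.4
finger_force: 0.0
time: 31.07
tool_pos: [643.3, 3.4, 187.6]
tcp_rot: [3.139, 0.005, -0.506]
contact_force: [-0.4, -0.1, -0.7]
grip_width: 91.8
finger_force: 0.0
```

```bash
python3 -m creep '0.001 -0.001 0.001 0 0 0 100;0 0 0 0 0 0 0;0 0 0 0 0 0 0;0 0 0 0 0 0 0;0 0 0 0 0 0 0;0 0 0 0 0 0 0;0 0 0 0 0 0 0;0 0 0 0 0 0 0'
python3 -m creep '0 0 0 0 0 0 0;0 0 0 0 0 0 0;0 0 0 0 0 0 0;0 0 0 0 0 0 0;0 0 0 0 0 0 0;0 0 0 0 0 0 0'
python3 -c "
from plant import readout as r;print(r.get_obs()['moment'])"
```

```text
time: 31.73
tool_pos: [645.3, 1.0, 191.6]
tcp_rot: [3.142, -0.0, -0.508]
contact_force: [-0.7, 0.4, -0.3]
grip_width: 50.0
finger_force: 0.0
time: 32.23
tool_pos: [645.4, 1.3, 191.5]
tcp_rot: [-3.141, 0.0, -0.508]
contact_force: [-0.6, 0.9, -0.1]
grip_width: 16.2
finger_force: 29.9
[ 0.3839607  -0.03633773 -0.06337188]
```

```bash
python3 -m creep '0.0013 -0.0008 0 0 0 0.02 0;0 0 0.003 0 0 0 0;0 0 0.003 0 0 0 0;0 0 0 0 0 0 0'
python3 -m creep '0 0 0.004 0 0 0 0;0 0 0.004 0 0 0 0;0 0 0.004 0 0 0 0;0 0 0 0 0 0 0'
```

```text
time: 32.57
tool_pos: [644.9, 1.1, 192.2]
tcp_rot: [3.14, 0.009, -0.488]
contact_force: [3.5, 4.0, -25.8]
grip_width: 16.4
finger_force: 29.8
time: 32.9
tool_pos: [647.5, -0.2, 211.2]
tcp_rot: [-3.142, -0.003, -0.488]
contact_force: [0.8, -0.4, -2.2]
grip_width: 15.8
finger_force: 29.9
```

```bash
python3 -m creep '0 0 0.01 0 0 0 0;0 0 0.02 0 0 0 0;0 0 0.025 0 0 0 0;0 0 0.025 0 0 0 0;0 0 0.025 0 0 0 0;0 0 0 0 0 0 0;0 0 0 0 0 0 0'
python3 - <<'E'
from h import *
np.set_printoptions(precision=3,suppress=True)
im=snap('side','u1',(300,90,380,190),6);p=readout.get_obs()['tool_pos'];print(p)
roi=(315,100,368,170)
x0,y0,x1,y1=roi;a=im[y0:y1,x0:x1].astype(float);d=a[...,2]-a[...,:2].max(2);s=np.clip(d/max(np.percentile(d[d>40],60),40),0,1)*(d>25)
yy,xx=np.mgrid[y0:y1,x0:x1];print('red n',(s>.5).sum(),(s*xx).sum()/s.sum(),(s*yy).sum()/s.sum(),'expect',proj('side',p-[0,0,47.5]))
E
```

```text
time: 33.48
tool_pos: [647.1, -0.1, 317.8]
tcp_rot: [-3.14, -0.006, -0.488]
contact_force: [-0.5, 0.3, -3.8]
grip_width: 16.1
finger_force: 29.9
[646.454  -0.006 315.504]
red n 75 349.6482237209502 119.36767043257873 expect [[341.626 118.465]]
```

View pics/u1.png

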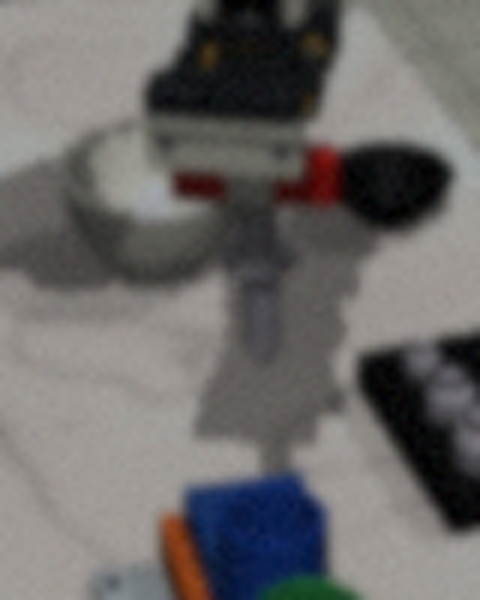

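The key is in hand and clear of the socket, handle (175..342, ~182) and tip at about (262,355) in the crop. I'll check tilt and slip against projection.

Run:
```python
from h import *
np.set_printoptions(precision=1,suppress=True)
p=np.array([646.454,-0.006,315.504]);ya=-.488;R0=R.from_euler('z',ya)
c=lambda q:(proj('side',q)-[300,90]+.5)*6
g=p-[0,0,47]
for s in(0,5):
  for t in(-6,0,6):
    M=R0*R.from_euler('y',t,degrees=True)
    pts=g+M.apply(np.array([[0,0,-110+s],[42,8,-15+s],[42,-8,13+s],[-42,-8,13+s],[-42,-8,-15+s]])); print(s,t,c(pts).round().tolist())
```

```text
0 -6 [[274.0, 360.0], [341.0, 190.0], [332.0, 157.0], [164.0, 159.0], [171.0, 208.0]]
0 0 [[252.0, 359.0], [339.0, 198.0], [335.0, 165.0], [166.0, 151.0], [167.0, 200.0]]
0 6 [[230.0, 356.0], [335.0, 205.0], [337.0, 173.0], [169.0, 144.0], [164.0, 192.0]]
5 -6 [[273.0, 352.0], [341.0, 182.0], [331.0, 148.0], [163.0, 150.0], [169.0, 200.0]]
5 0 [[252.0, 351.0], [339.0, 189.0], [335.0, 156.0], [166.0, 142.0], [167.0, 192.0]]
5 6 [[231.0, 348.0], [336.0, 197.0], [338.0, 164.0], [170.0, 135.0], [165.0, 184.0]]
```

The tip is about 5 mm off along the handle (tilt about 2.7°), with little vertical slip. I'll go to the stand, then counter-tilt and check numerically.

```bash
python3 -m creep '-0.0237 -0.0253 0 0 0 0.09 0;-0.0237 -0.0253 0 0 0 0.09 0;-0.0237 -0.0253 0 0 0 0.09 0;-0.0237 -0.0253 0 0 0 0.09 0;-0.0237 -0.0253 0 0 0 0.09 0;-0.0237 -0.0253 0 0 0 0.09 0;-0.0237 -0.0253 0 0 0 0.08 0;-0.0237 -0.0253 0 0 0 0 0'
python3 -m creep '-0.0235 -0.0253 0 0 0 0 0;0 0 0 0 0 0 0;0 0 0 0 0 0 0'
python3 - <<'E'
from h import *
np.set_printoptions(precision=1,suppress=True,linewidth=200)
im=snap('side','st1',(260,120,340,260),4);p=readout.get_obs()['tool_pos'];print(p,readout.get_obs()['tcp_rot'])
for dz in(103,130,140,150,156.5): print(dz,proj('side',p-[0,0,dz]))
g=im.astype(int).sum(2)//3
print(g[186:222:2,276:312])
E
```

```text
time: 34.2
tool_pos: [455.0, -202.8, 313.2]
tcp_rot: [-3.14, 0.002, 0.136]
contact_force: [1.0, -0.8, -1.9]
grip_width: 16.0
finger_force: 29.9
time: 34.45
tool_pos: [432.1, -228.4, 313.5]
tcp_rot: [-3.14, 0.002, 0.128]
contact_force: [0.4, 0.3, -2.6]
grip_width: 15.7
finger_force: 30.0
[ 432.9 -227.6  313.7] [-3.1  0.   0.1]
103 [[291.6 192.3]]
130 [[292.2 200.3]]
140 [[292.4 203.2]]
150 [[292.6 206.1]]
156.5 [[292.8 208. ]]
[[ 70  64  65  68  71  73  79  79  81  80  72  69  65  60  54  50  55  53  56  58  72  83  90  93  97  97 101  92  97  97  98  98  98  95  98  98]
 [ 79  80  84  83  84  83  83  89  86  87  88  85  79  76  74  74  75  70  60  56  58  62  70  85  93 101  96  99  98  96  99 101  97  95  98  95]
 [ 84  81  81  87  86  87  83  86  89  94  99 102  89  81  81  81  84  81  68  63  66  70  70  81  90  99  98  93  96  98  99  95  98  98  96  96]
 [ 86  82  86  87  87  87  85  83  85  92  99 102 106 107 105 103 103 100  78  70  69  70  68  81  92  98 101  99  99  98  97  98  98  97  96  96]
 [ 84  84  86  84  86  85  84  84  86  82  85  90  97 106 108 113 108  98  81  67 
[... 1276 characters left out ...]
24 132 134 140 150 155 157 144 125 109 106 112 113 108 100 100 101 101  99 101  96  98  91  91  88  92  97  98]
 [136 144 144 153 155 156 159 160 160 160 160 160 159 157 162 164 154 146 142 153 148 124 108 100 102 103  99 101 104  99  97  96  91  86  89  94]
 [166 163 164 162 163 164 167 168 162 160 165 163 159 160 158 160 166 165 164 165 157 148 133 112 104 101 100 100 101 102 101  99  96  94  97 109]
 [165 167 160 163 165 164 164 162 162 163 161 165 162 160 159 160 163 163 164 165 164 163 156 137 115 102  99  96 109 120 134 136 130 129 131 142]
 [163 162 161 164 163 166 163 161 161 165 163 164 162 158 155 157 160 160 163 162 164 164 162 143 121 104 100  97 113 137 153 157 159 152 150 145]]
```

The shank centre is at column ~293 against 292.4 expected, tip row ~208 as predicted, so the key is essentially upright and within 2 mm. Lower into the stand, watching force.

```bash
python3 -m creep '0 0 -0.02 0 0 0 0;0 0 -0.03 0 0 0 0;0 0 -0.025 0 0 0 0;0 0 -0.01 0 0 0 0;0 0 0 0 0 0 0;0 0 -0.007 0 0 0 0;0 0 -0.007 0 0 0 0;0 0 0 0 0 0 0'
python3 -m creep '0 0 -0.01 0 0 0 0;0 0 -0.01 0 0 0 0;0 0 -0.01 0 0 0 0;0 0 0 0 0 0 0'
python3 -m creep '0 0 -0.008 0 0 0 0;0 0 -0.006 0 0 0 0;0 0 0 0 0 0 0;0 0 -0.003 0 0 0 0;0 0 0 0 0 0 0'
```

```text
time: 35.17
tool_pos: [433.6, -227.1, 214.9]
tcp_rot: [-3.141, 0.001, 0.133]
contact_force: [-1.7, 0.4, -2.4]
grip_width: 16.2
finger_force: 30.0
time: 35.5
tool_pos: [433.1, -227.0, 184.4]
tcp_rot: [-3.14, 0.001, 0.132]
contact_force: [-0.4, -0.8, -1.8]
grip_width: 16.0
finger_force: 30.0
time: 35.92
tool_pos: [433.6, -227.5, 168.3]
tcp_rot: [3.142, -0.0, 0.132]
contact_force: [-0.3, 0.4, -2.3]
grip_width: 16.0
finger_force: 30.0
```

```bash
python3 -m creep '0 0 -0.003 0 0 0 0;0 0 0 0 0 0 0'; python3 -m creep '0 0 -0.002 0 0 0 0;0 0 0 0 0 0 0'; python3 -m creep '0 0 -0.002 0 0 0 0;0 0 0 0 0 0 0'
```

```text
time: 36.08
tool_pos: [433.5, -227.4, 165.2]
tcp_rot: [3.142, 0.0, 0.132]
contact_force: [-0.1, 0.1, -2.8]
grip_width: 16.0
finger_force: 30.0
time: 36.25
tool_pos: [434.0, -227.5, 163.9]
tcp_rot: [3.141, -0.001, 0.132]
contact_force: [0.1, 1.1, 1.7]
grip_width: 15.7
finger_force: 30.0
time: 36.42
tool_pos: [434.4, -227.4, 163.3]
tcp_rot: [3.14, -0.003, 0.132]
contact_force: [-1.3, 3.8, 14.6]
grip_width: 16.0
finger_force: 30.0
```

```bash
python3 -m creep '0 0 0.0005 0 0 0 100;0 0 0 0 0 0 100;0 0 0 0 0 0 100;0 0 0 0 0 0 100;0 0 0 0 0 0 100;0 0 0.02 0 0 0 100;0 0 0.03 0 0 0 100;0 0 0.03 0 0 0 100'
python3 -m creep '0 0.02 0.03 0 0 0 100;0 0.03 0.02 0 0 0 100;0 0.03 0.015 0 0 0 100;0 0.03 0 0 0 0 100;0 0 0 0 0 0 100;0 0 0 0 0 0 100'
python3 - <<'E'
from h import *
np.set_printoptions(precision=3,suppress=True)
def red(im,n,roi,z):
    x0,y0,x1,y1=roi;a=im[y0:y1,x0:x1].astype(float);d=a[...,2]-a[...,:2].max(2);s=np.clip(d/np.percentile(d[d>40],60),0,1)*(d>12)
    return fit(n,s,roi,lambda q:box(q[0],q[1],q[2],84,16,101+z,129+z),[433,-226,.11],[5,5,.1])
im=snap('side','r1',(260,140,380,260),4);cv2.imwrite('pics/side_r.png',im);print('key',red(im,'side',(275,205,315,238),0),[red(im,'side',(275,205,315,238),z)[1] for z in(-3,4,8)])
def dark(im,n,roi):
    x0,y0,x1,y1=roi;g=im[y0:y1,x0:x1].max(2).astype(float);s=np.clip((110-g)/80,0,1)
    return fit(n,s,roi,lambda q:box(q[0],q[1],q[2],20,20,121,181),[435,-22,.05],[5,5,.2])
print('brush top',dark(cv2.imread('pics/top0.png'),'top',(310,242,323,256)),'side',dark(cv2.imread('pics/side0.png'),'side',(268,156,285,178)))
print(readout.get_obs()['tool_pos'])
E
```

```text
time: 37.08
tool_pos: [433.0, -227.2, 242.1]
tcp_rot: [-3.14, 0.002, 0.132]
contact_force: [0.8, 0.5, 0.7]
grip_width: 64.8
finger_force: 0.0
time: 37.58
tool_pos: [433.5, -116.4, 307.1]
tcp_rot: [3.141, -0.0, 0.135]
contact_force: [-0.1, 0.3, -0.2]
grip_width: 91.6
finger_force: 0.0
key (array([ 434.7  , -227.123,    0.172]), np.float64(0.09262753142963212)) [np.float64(0.08602183456713403), np.float64(0.09615790027640503), np.float64(0.10567465435162796)]
brush top (array([434.299, -22.142,   0.006]), np.float64(0.09607113742826234)) side (array([433.101, -28.578,  -0.15 ]), np.float64(0.05638011872496646))
[ 433.528 -117.371  306.867]
```

The key hangs in its stand at (434.7,-227.1), with height and pose consistent. Brush at about (434,-24). Grasp it across y.

```bash
python3 -m creep '0 0.031 0 0 0 -0.065 100;0 0.031 0 0 0 -0.065 100;0.0006 0.031 -0.01 0 0 0 100;0 0 -0.03 0 0 0 100;0 0 -0.03 0 0 0 100;0 0 -0.024 0 0 0 100;0 0 -0.01 0 0 0 100;0 0 0 0 0 0 100'
python3 -m creep '0 0 0 0 0 0 100;0 0 0 0 0 0 0;0 0 0 0 0 0 0;0 0 0 0 0 0 0;0 0 0 0 0 0 0;0 0 0 0 0 0 0;0 0 0 0 0 0 0;0 0 0 0 0 0 0'
python3 -m creep '0 0 0 0 0 0 0;0 0 0 0 0 0 0;0 0 0 0 0 0 0;0 0 0 0 0 0 0;0 0 0 0 0 0 0'
```

```text
time: 38.3
tool_pos: [432.9, -25.2, 200.1]
tcp_rot: [-3.14, 0.006, 0.0]
contact_force: [-0.4, -0.6, 0.7]
grip_width: 92.0
finger_force: 0.0
time: 38.97
tool_pos: [434.1, -24.4, 203.1]
tcp_rot: [3.141, -0.0, 0.002]
contact_force: [0.5, -0.7, 0.5]
grip_width: 49.8
finger_force: 0.0
time: 39.38
tool_pos: [434.1, -24.4, 202.9]
tcp_rot: [3.142, 0.0, 0.002]
contact_force: [-0.1, 0.1, 0.1]
grip_width: 19.6
finger_force: 29.9
```

```bash
python3 -m creep '0 0 0.015 0 0 0 0;0 0 0.026 0 0 0 0;0 0 0.026 0 0 0 0;0 0 0.026 0 0 0 0;0 0 0.026 0 0 0 0;0 0 0.026 0 0 0 0;0 0 0 0 0 0 0'
python3 - <<'E'
from h import *
for n,x,y in(('blue',543,126),('green',642,137),('white',741,147)): print(n,back('top',(x/.76-450)/4+270-.3,y/.76/4+130-.3,112))
im=snap('top','m1'); g=cv2.GaussianBlur(cv2.cvtColor(cv2.imread('pics/top_v.png'),cv2.COLOR_BGR2GRAY),(0,0),.7)
big=cv2.resize(g[150:190,300:420],None,fx=6,fy=6,interpolation=cv2.INTER_CUBIC)
c=cv2.HoughCircles(big,cv2.HOUGH_GRADIENT,1,100,param1=80,param2=25,minRadius=55,maxRadius=72)
if c is not None:
    for u,v,r in c[0]: print(back('top',300+(u+.5)/6-.5,150+(v+.5)/6-.5,112),r)
im=snap('side','m2'); p=readout.get_obs()['tool_pos'];print(p)
np.set_printoptions(linewidth=220)
for dz in(85,127,160,197): print(dz,proj('side',p-[0,0,dz]))
u,v=proj('side',p-[0,0,160])[0].astype(int); g=im.astype(int).sum(2)//3; print(u-16,v-12); print(g[v-12:v+14:2,u-16:u+17])
E
```

```text
time: 39.97
tool_pos: [435.6, -24.8, 352.6]
tcp_rot: [3.14, -0.008, 0.002]
contact_force: [1.4, -1.1, -0.8]
grip_width: 19.6
finger_force: 29.9
blue [628.81882851 -68.14984833 112.        ]
green [ 621.29554243 -150.27187846  112.        ]
white [ 614.62924976 -232.12790471  112.        ]
[434.15132882 -24.48573587 348.23399542]
85 [[273.67677798 136.06013724]]
127 [[274.81478974 148.4323823 ]]
160 [[275.68186414 157.85904851]]
197 [[276.62696518 168.13400535]]
259 145
[[152 150 148 151 154 157 158 161 156 160 159 158 158 156 140 104  75  70  91 100 103  98  98  99  99  95  98  97  96  93  95  93  93]
 [160 161 158 160 161 158 158 157 158 156 157 157 155 149 129 106  90  85  93 111 124 118 101  93  89  94  89  90  92  94  91  93  94]
 [161 158 158 159 158 158 158 158 156 160 158 151 138 140 146 145 139 135 145 148 146 124 100  94  93  94  94  94  91  90  92  93  91]
 [159 160 159 161 161 162 158 163 159 157 156 144 121 109 117 129 136 132 128 120 104  82  80  89 104  97  95  91  92  92  91  93  93]
 [155 158 161 161 160 158 159 160 159 157 156 146 125  93  89  99 103 103 102  92  85 
[... 429 characters left out ...]
 88  85  88  85  87  85]
 [161 161 160 161 162 159 158 158 160 158 155 154 146 118  93  94  94  99 102  95  90  77  77  94 112 104  95  84  88  85  87  88  87]
 [161 161 165 158 159 159 159 161 161 162 160 158 147 125  97  91  93  96  97  97  93  81  79  98 120 109  97  93  94  89  90  89  91]
 [162 161 160 162 158 164 161 158 159 159 160 157 152 137 101  83  89  90  95  94  93  85  81  98 121 122 101  95  92  92  95  89  93]
 [162 163 159 161 161 160 160 161 161 159 158 156 155 147 119  97  92  94  96  98  93  88  91 109 133 131 110  96  90  91  90  90  91]
 [161 159 164 160 163 155 161 160 160 158 160 158 162 156 148 131 121 120 117 117 118 124 128 132 126 109  99  95  93  92  92  93  92]]
```

The brush hangs straight: its head is centred at column 276.7 against 275.7 predicted, so about 2 mm in +x of the tool. Jars are at white (616.5,-233), green (624,-152), blue (631.5,-70). White first.

```bash
python3 -m creep '0.0225 -0.0261 0 0 0 0 0;0.0225 -0.0261 0 0 0 0 0;0.0225 -0.0261 0 0 0 0 0;0.0225 -0.0261 0 0 0 0 0;0.0225 -0.0261 0 0 0 0 0;0.0225 -0.0261 0 0 0 0 0;0.0225 -0.0261 0 0 0 0 0;0.0225 -0.0261 0 0 0 0 0'
python3 -m creep '0 0 0 0 0 0 0;0 0 0 0 0 0 0'
python3 -m creep '0 0 -0.02 0 0 0 0;0 0 -0.025 0 0 0 0;0 0 -0.025 0 0 0 0;0 0 -0.025 0 0 0 0;0 0 -0.02 0 0 0 0;0 0 -0.01 0 0 0 0;0 0 0 0 0 0 0;0 0 0 0 0 0 0'
```

```text
time: 40.73
tool_pos: [614.6, -234.5, 345.2]
tcp_rot: [-3.14, 0.004, 0.002]
contact_force: [1.1, -0.1, -0.9]
grip_width: 19.8
finger_force: 30.0
time: 40.9
tool_pos: [614.2, -234.5, 343.6]
tcp_rot: [-3.139, 0.006, 0.0]
contact_force: [0.8, 0.2, -1.1]
grip_width: 19.9
finger_force: 30.0
time: 41.57
tool_pos: [613.9, -232.7, 223.3]
tcp_rot: [-3.141, 0.0, 0.002]
contact_force: [-0.4, 0.6, -0.5]
grip_width: 19.7
finger_force: 30.0
```

```bash
python3 -m creep '0 0 -0.003 0 0 0 0;0 0 -0.002 0 0 0 0;0 0 0 0 0 0 0'; python3 -m creep '0 0 -0.0015 0 0 0 0;0 0 0 0 0 0 0';python3 -m creep '0 0 -0.001 0 0 0 0;0 0 0 0 0 0 0'
```

```text
time: 41.82
tool_pos: [614.3, -233.3, 218.7]
tcp_rot: [3.141, -0.001, 0.002]
contact_force: [-0.7, -0.8, -0.6]
grip_width: 19.8
finger_force: 30.0
time: 41.98
tool_pos: [614.3, -233.4, 217.0]
tcp_rot: [3.141, -0.001, 0.002]
contact_force: [0.7, 0.1, -0.3]
grip_width: 20.1
finger_force: 30.0
time: 42.15
tool_pos: [614.4, -233.4, 217.0]
tcp_rot: [3.141, -0.002, 0.002]
contact_force: [-0.6, 0.1, 5.6]
grip_width: 19.8
finger_force: 30.0
```

```bash
python3 -m creep '0 0 0.02 0 0 0 0;0 0 0.025 0 0 0 0;0 0 0.025 0 0 0 0;0 0 0.011 0 0 0 0;0 0 0 0 0 0 0;0 0 0 0 0 0 0;0 0 0 0 0 0 0'
python3 -m creep '0 0 -0.02 0 0 0 0;0 0 -0.025 0 0 0 0;0 0 -0.025 0 0 0 0;0 0 -0.008 0 0 0 0;0 0 -0.002 0 0 0 0;0 0 0 0 0 0 0;0 0 -0.001 0 0 0 0;0 0 0 0 0 0 0'
```

```text
time: 42.73
tool_pos: [613.6, -233.1, 294.9]
tcp_rot: [-3.141, 0.002, 0.002]
contact_force: [0.5, -0.7, -0.9]
grip_width: 19.7
finger_force: 30.0
time: 43.4
tool_pos: [613.8, -233.1, 215.3]
tcp_rot: [-3.141, 0.001, 0.002]
contact_force: [-0.3, 0.9, 2.5]
grip_width: 19.8
finger_force: 30.0
```

White done. Up, over to green, and down.

```bash
python3 -m creep '0 0 0.02 0 0 0 0;0 0 0.028 0 0 0 0;0 0 0.028 0 0 0 0;0 0 0.028 0 0 0 0;0 0 0.028 0 0 0 0;0 0 0 0 0 0 0;0.003 0.027 0 0 0 0 0;0.003 0.027 0 0 0 0 0'
python3 -m creep '0.002 0.027 0 0 0 0 0;0 0 0 0 0 0 0;0 0 0 0 0 0 0'
python3 -m creep '0 0 -0.02 0 0 0 0;0 0 -0.025 0 0 0 0;0 0 -0.025 0 0 0 0;0 0 -0.025 0 0 0 0;0 0 -0.02 0 0 0 0;0 0 -0.006 0 0 0 0;0 0 0 0 0 0 0;0 0 0 0 0 0 0'
```

```text
time: 44.07
tool_pos: [619.8, -180.1, 346.5]
tcp_rot: [-3.142, 0.001, -0.001]
contact_force: [0.6, 1.2, -1.1]
grip_width: 19.9
finger_force: 30.0
time: 44.32
tool_pos: [622.2, -150.8, 346.5]
tcp_rot: [-3.141, 0.001, 0.004]
contact_force: [0.2, 0.1, -1.8]
grip_width: 20.1
finger_force: 30.0
time: 44.98
tool_pos: [622.4, -153.1, 226.9]
tcp_rot: [3.141, -0.0, 0.001]
contact_force: [0.1, -0.3, 0.1]
grip_width: 19.9
finger_force: 30.0
```

```bash
python3 -m creep '0 0 -0.004 0 0 0 0;0 0 -0.004 0 0 0 0;0 0 0 0 0 0 0'; python3 -m creep '0 0 -0.0015 0 0 0 0;0 0 0 0 0 0 0';python3 -m creep '0 0 -0.0015 0 0 0 0;0 0 0 0 0 0 0'
```

```text
time: 45.23
tool_pos: [622.1, -152.3, 218.5]
tcp_rot: [3.141, -0.0, 0.002]
contact_force: [0.9, -0.6, -1.2]
grip_width: 20.3
finger_force: 30.0
time: 45.4
tool_pos: [622.1, -152.2, 217.1]
tcp_rot: [3.141, -0.0, 0.002]
contact_force: [-0.2, -0.1, -0.3]
grip_width: 19.7
finger_force: 30.0
time: 45.57
tool_pos: [622.1, -152.2, 215.4]
tcp_rot: [3.142, 0.0, 0.002]
contact_force: [0.2, -0.5, -0.3]
grip_width: 19.8
finger_force: 30.0
```

```bash
python3 -m creep '0 0 -0.0015 0 0 0 0;0 0 0 0 0 0 0';python3 -m creep '0 0 -0.001 0 0 0 0;0 0 0 0 0 0 0'
```

```text
time: 45.73
tool_pos: [622.2, -152.2, 215.3]
tcp_rot: [3.141, -0.001, 0.002]
contact_force: [-0.4, 0.9, 6.3]
grip_width: 19.9
finger_force: 30.0
time: 45.9
tool_pos: [622.3, -152.2, 215.2]
tcp_rot: [3.141, -0.002, 0.002]
contact_force: [-3.5, 0.6, 9.7]
grip_width: 19.9
finger_force: 30.0
```

```bash
python3 -m creep '0 0 0.02 0 0 0 0;0 0 0.025 0 0 0 0;0 0 0.025 0 0 0 0;0 0 0.012 0 0 0 0;0 0 0 0 0 0 0;0 0 0 0 0 0 0;0 0 0 0 0 0 0'
python3 -m creep '0 0 -0.02 0 0 0 0;0 0 -0.025 0 0 0 0;0 0 -0.025 0 0 0 0;0 0 -0.009 0 0 0 0;0 0 -0.002 0 0 0 0;0 0 0 0 0 0 0;0 0 -0.001 0 0 0 0;0 0 0 0 0 0 0'
python3 -m creep '0 0 0.02 0 0 0 0;0 0 0.028 0 0 0 0;0 0 0.028 0 0 0 0;0 0 0.028 0 0 0 0;0 0 0.028 0 0 0 0;0 0 0 0 0 0 0;0.0025 0.0275 0 0 0 0 0;0.0025 0.0275 0 0 0 0 0'
python3 -m creep '0.0025 0.0275 0 0 0 0 0;0 0 0 0 0 0 0;0 0 0 0 0 0 0'
python3 -m creep '0 0 -0.02 0 0 0 0;0 0 -0.025 0 0 0 0;0 0 -0.025 0 0 0 0;0 0 -0.025 0 0 0 0;0 0 -0.02 0 0 0 0;0 0 -0.008 0 0 0 0;0 0 0 0 0 0 0;0 0 0 0 0 0 0'
```

```text
time: 46.48
tool_pos: [621.6, -152.1, 293.5]
tcp_rot: [-3.141, 0.002, 0.002]
contact_force: [0.6, -0.3, -1.9]
grip_width: 19.8
finger_force: 30.0
time: 47.15
tool_pos: [621.7, -151.9, 213.1]
tcp_rot: [-3.141, 0.001, 0.002]
contact_force: [-1.8, 1.6, 5.3]
grip_width: 19.7
finger_force: 30.0
time: 47.82
tool_pos: [626.9, -98.0, 343.9]
tcp_rot: [-3.142, 0.001, -0.001]
contact_force: [0.1, -0.1, -1.8]
grip_width: 20.0
finger_force: 30.0
time: 48.07
tool_pos: [629.5, -68.3, 343.7]
tcp_rot: [-3.141, 0.002, 0.004]
contact_force: [0.7, -1.0, -2.0]
grip_width: 19.8
finger_force: 30.0
time: 48.73
tool_pos: [629.8, -70.5, 222.2]
tcp_rot: [3.141, 0.0, 0.001]
contact_force: [0.2, -0.3, -0.0]
grip_width: 20.0
finger_force: 30.0
```

Green done. Now the blue jar's floor (contact expected near 213).

```bash
python3 -m creep '0 0 -0.004 0 0 0 0;0 0 -0.003 0 0 0 0;0 0 0 0 0 0 0'; python3 -m creep '0 0 -0.0015 0 0 0 0;0 0 0 0 0 0 0';python3 -m creep '0 0 -0.0015 0 0 0 0;0 0 0 0 0 0 0'
```

```text
time: 48.98
tool_pos: [629.7, -69.9, 215.3]
tcp_rot: [3.141, -0.001, 0.002]
contact_force: [-0.1, 0.5, -1.6]
grip_width: 19.8
finger_force: 30.0
time: 49.15
tool_pos: [629.7, -69.7, 213.7]
tcp_rot: [3.141, -0.0, 0.002]
contact_force: [0.1, -0.4, -1.4]
grip_width: 20.0
finger_force: 30.0
time: 49.32
tool_pos: [629.8, -69.7, 213.1]
tcp_rot: [3.141, -0.001, 0.002]
contact_force: [-1.4, -1.0, 3.6]
grip_width: 20.0
finger_force: 30.0
```

```bash
python3 -m creep '0 0 -0.001 0 0 0 0;0 0 0.02 0 0 0 0;0 0 0.025 0 0 0 0;0 0 0.025 0 0 0 0;0 0 0.011 0 0 0 0;0 0 0 0 0 0 0;0 0 0 0 0 0 0;0 0 0 0 0 0 0'
python3 -m creep '0 0 -0.02 0 0 0 0;0 0 -0.025 0 0 0 0;0 0 -0.025 0 0 0 0;0 0 -0.009 0 0 0 0;0 0 -0.002 0 0 0 0;0 0 0 0 0 0 0;0 0 -0.001 0 0 0 0;0 0 0 0 0 0 0'
python3 -m creep '0 0 0.02 0 0 0 0;0 0 0.028 0 0 0 0;0 0 0.028 0 0 0 0;0 0 0.028 0 0 0 0;0 0 0.028 0 0 0 0;0 0 0 0 0 0 0;-0.032 0.0076 0 0 0 0 0;-0.0326 0.0076 0 0 0 0 0'
python3 -m creep '-0.0326 0.0076 0 0 0 0 0;-0.0326 0.0076 0 0 0 0 0;-0.0326 0.0076 0 0 0 0 0;-0.0326 0.0076 0 0 0 0 0;0 0 0 0 0 0 0;0 0 0 0 0 0 0;0 0 0 0 0 0 0'
```

```text
time: 49.98
tool_pos: [629.1, -69.7, 290.5]
tcp_rot: [-3.141, 0.002, 0.002]
contact_force: [0.4, -0.3, -1.4]
grip_width: 19.8
finger_force: 30.0
time: 50.65
tool_pos: [629.3, -69.6, 210.5]
tcp_rot: [-3.141, 0.001, 0.002]
contact_force: [-2.2, 0.9, 8.3]
grip_width: 19.4
finger_force: 30.0
time: 51.32
tool_pos: [564.6, -54.7, 339.3]
tcp_rot: [-3.141, 0.003, 0.001]
contact_force: [-0.9, -0.2, -0.4]
grip_width: 19.9
finger_force: 30.0
time: 51.9
tool_pos: [435.0, -24.3, 341.7]
tcp_rot: [3.141, -0.0, 0.002]
contact_force: [1.0, -0.7, -0.7]
grip_width: 19.6
finger_force: 30.0
```

```bash
python3 -m creep '-0.0008 0 0 0 0 0 0;0 0 0 0 0 0 0'
python3 - <<'E'
from h import *
im=snap('side','m3'); p=readout.get_obs()['tool_pos'];print(p)
np.set_printoptions(linewidth=220)
for dz in(78.5,120.5,153.5,190.5): print(dz,proj('side',p-[0,0,dz]))
g=im.astype(int).sum(2)//3; print(g[145:173:3,259:292])
E
```

```text
time: 52.07
tool_pos: [434.6, -24.5, 341.5]
tcp_rot: [-3.142, 0.001, 0.002]
contact_force: [0.4, -0.5, -1.6]
grip_width: 19.9
finger_force: 30.0
[434.51881354 -24.43756009 341.47156191]
78.5 [[273.80634097 136.10850274]]
120.5 [[274.94191544 148.47762464]]
153.5 [[275.80713776 157.90196504]]
190.5 [[276.75022493 168.17443977]]
[[145 144 145 142 148 150 151 152 148 155 156 155 156 140 113  77  73 106 133 127 112 107 104 105 103  99  97  93  95  93  91  92  93]
 [160 160 156 159 157 159 158 156 158 161 154 148 150 142 116  88  78  92 107 109 107  97  93  92  97  95  95  91  91  92  91  93  92]
 [158 159 161 156 157 160 159 157 160 156 143 124 123 133 144 145 148 143 140 119  93  84  96 111 109  97  93  90  91  89  91  91  94]
 [153 155 154 159 158 161 158 157 158 158 146 124  97  89  94 102 102 100  93  85  75  78  91 103 109  99  92  94  90  92  90  92  92]
 [157 155 156 156 155 155 154 153 153 152 145 126  99  91  94 100  99 102  94  84  78  74  83  88  94  91  89  93  90  94  91  88  90]
 [160 161 161 161 160 159 160 160 158 158 154 140 106  90  89  97  98 102  94  87  74  77 101 100  98  93  93  93  91  84  86  86  86]
 [162 159 160 163 162 164 157 160 161 160 160 141 106  86  94  99 104 105  95  82  78  89 123 139 125 106  96  94  91  90  93  92  89]
 [162 163 160 163 162 161 162 157 161 161 159 144 114  94  90 100 100  99  94  88  75  82 113 139 138 116 101  92  95  94  91  94  95]
 [162 159 162 160 160 159 160 161 161 162 162 155 142 128 108 103 102 102  97  98 106 119 133 128 112 102  99  88  95  91  94  89  94]
 [158 161 157 160 160 162 160 162 158 159 160 160 159 155 151 153 144 146 142 138 136 124 105  91  92  93  94  96  92  94  91  95  91]]
```

The brush head is centred near column 275.7 where it was 277, so the tip leans about 3 mm towards -x. Shift +2.5 mm and lower into the caddy.

```bash
python3 -m creep '0.0025 0 0 0 0 0 0;0 0 -0.015 0 0 0 0;0 0 -0.015 0 0 0 0;0 0 -0.012 0 0 0 0;0 0 -0.012 0 0 0 0;0 0 0 0 0 0 0'
python3 -m creep '0 0 -0.015 0 0 0 0;0 0 -0.02 0 0 0 0;0 0 -0.02 0 0 0 0;0 0 -0.015 0 0 0 0;0 0 -0.008 0 0 0 0;0 0 0 0 0 0 0'
python3 -m creep '0 0 -0.006 0 0 0 0;0 0 -0.003 0 0 0 0;0 0 0 0 0 0 0'
```

```text
time: 52.62
tool_pos: [435.8, -24.1, 285.7]
tcp_rot: [-3.141, 0.004, 0.002]
contact_force: [-0.7, 0.3, -1.2]
grip_width: 19.9
finger_force: 30.0
time: 53.12
tool_pos: [436.1, -24.1, 209.0]
tcp_rot: [-3.141, 0.003, 0.002]
contact_force: [-0.1, -0.5, -1.3]
grip_width: 19.8
finger_force: 30.0
time: 53.37
tool_pos: [436.5, -24.2, 201.1]
tcp_rot: [3.141, -0.0, 0.002]
contact_force: [-0.1, 0.2, -1.2]
grip_width: 19.7
finger_force: 30.0
```

```bash
python3 -m creep '0 0 -0.003 0 0 0 0;0 0 0 0 0 0 0'; python3 -m creep '0 0 -0.0015 0 0 0 0;0 0 0 0 0 0 0'; python3 -m creep '0 0 -0.0015 0 0 0 0;0 0 0 0 0 0 0'
```

```text
time: 53.53
tool_pos: [436.4, -24.2, 198.0]
tcp_rot: [3.141, -0.0, 0.002]
contact_force: [-0.5, -0.3, -1.3]
grip_width: 19.8
finger_force: 30.0
time: 53.7
tool_pos: [436.5, -24.2, 196.7]
tcp_rot: [3.141, -0.001, 0.002]
contact_force: [-0.6, -0.3, -0.9]
grip_width: 20.0
finger_force: 30.0
time: 53.87
tool_pos: [436.4, -24.2, 196.5]
tcp_rot: [3.141, -0.001, 0.002]
contact_force: [-5.3, 1.2, 15.1]
grip_width: 20.2
finger_force: 30.0
```

Seated at 196.6, as expected. Release, retreat, and verify numerically.

```bash
python3 -m creep '0 0 0.001 0 0 0 100;0 0 0 0 0 0 100;0 0 0 0 0 0 100;0 0 0 0 0 0 100;0 0 0 0 0 0 100;0 0 0 0 0 0 100;0 0 0.02 0 0 0 100;0 0 0.03 0 0 0 100'
python3 -m creep '0 0 0.03 0 0 0 100;0 0 0.03 0 0 0 100;-0.01 0.036 0.01 0 0 0 100;-0.01 0.036 0 0 0 0 100;-0.01 0.036 0 0 0 0 100;-0.01 0.036 0 0 0 0 100;-0.01 0.036 0 0 0 0 100;0 0.036 0 0 0 0 100'
python3 -m creep '0 0 0 0 0 0 100;0 0 0 0 0 0 100;0 0 0 0 0 0 100'
python3 - <<'E'
from h import *
np.set_printoptions(precision=3,suppress=True)
s=snap('side','f1');t=snap('top','f2'); cv2.imwrite('pics/fs.png',s);cv2.imwrite('pics/ft.png',t)
def dark(im,n,roi):
    x0,y0,x1,y1=roi;g=im[y0:y1,x0:x1].max(2).astype(float);m=np.clip((110-g)/80,0,1)
    return fit(n,m,roi,lambda q:box(q[0],q[1],q[2],20,20,121,181),[435,-22,.05],[5,5,.2])
print('brush side',dark(s,'side',(268,156,285,178)))
print(cent(cv2.imread('pics/side_v.png'))); print(cent(s))
d=lambda a,b,r:np.abs(a.astype(int)-b)[r[1]:r[3],r[0]:r[2]].mean().round(1)
s0,t0,st=cv2.imread('pics/side0.png'),cv2.imread('pics/top0.png'),cv2.imread('pics/side_t.png')
print('caddy diff',d(s,s0,(264,155,292,214)),'key',d(s,s0,(275,205,315,260)),'jars vs tight',d(s,st,(335,185,375,250)),'soap',d(s,s0,(355,255,400,320)),'mortar',d(s,s0,(305,108,345,140)),d(t,t0,(150,115,205,170)))
print(readout.get_obs()['tool_pos'])
E
```

```text
time: 54.53
tool_pos: [434.9, -23.9, 244.3]
tcp_rot: [-3.14, 0.006, 0.002]
contact_force: [0.4, -0.7, -0.1]
grip_width: 68.7
finger_force: 0.0
time: 55.2
tool_pos: [384.5, 193.3, 316.1]
tcp_rot: [3.141, 0.001, 0.002]
contact_force: [1.7, -0.4, -1.0]
grip_width: 91.4
finger_force: 0.0
time: 55.45
tool_pos: [386.2, 191.6, 315.7]
tcp_rot: [3.141, 0.001, 0.003]
contact_force: [-0.2, 0.5, -0.2]
grip_width: 92.0
finger_force: 0.0
brush side (array([435.161, -32.563,  -0.176]), np.float64(0.04326679047323352))
{'green': [([26.3, 7.7], 149), ([16.5, 43.5], 297), ([343.3, 45.0], 161), ([327.8, 59.4], 545), ([356.4, 62.0], 180), ([349.9, 197.7], 311), ([376.5, 298.2], 291)], 'blue': [([342.2, 179.7], 368), ([295.7, 242.1], 633)]}
{'green': [([27.3, 6.9], 167), ([322.1, 56.2], 798), ([12.2, 37.6], 169), ([354.9, 57.7], 400), ([349.9, 197.6], 308), ([376.5, 298.4], 290)], 'blue': [([342.1, 180.2], 369), ([295.7, 245.1], 489)]}
caddy diff 12.7 key 7.8 jars vs tight 3.2 soap 8.5 mortar 8.3 1.6
[386.512 190.805 315.831]
```

Run:
```python
from h import *
s,t,s0,t0=[cv2.imread(f'pics/{f}.png') for f in('fs','ft','side0','top0')]
def tm(a,b,r,m=5):
    x0,y0,x1,y1=r; A=cv2.resize(a[y0:y1,x0:x1],None,fx=5,fy=5,interpolation=3);B=cv2.resize(b[y0-m:y1+m,x0-m:x1+m],None,fx=5,fy=5,interpolation=3)
    q=cv2.matchTemplate(B,A,cv2.TM_CCOEFF_NORMED);_,v,_,l=cv2.minMaxLoc(q);return (l[0]/5-m,l[1]/5-m,round(v,3))
print('brush handle side',tm(s0,s,(271,158,283,174)),'disc side',tm(s0,s,(266,168,290,182)),'caddy body',tm(s0,s,(268,190,292,212)))
print('brush handle top',tm(t0,t,(308,241,325,257)),'key side',tm(s0,s,(276,208,314,240)),'key top',tm(t0,t,(382,232,412,272)))
print('soap',tm(s0,s,(360,258,395,318)),tm(t0,t,(476,184,510,212)),'mortar',tm(s0,s,(308,110,345,138)),tm(t0,t,(152,120,202,168)))
```

```text
brush handle side (1.0, 0.0, 0.924) disc side (1.0, 0.0, 0.948) caddy body (0.0, 0.0, 0.993)
brush handle top (0.0, -1.0, 0.978) key side (0.0, 0.0, 0.988) key top (0.0, 0.0, 0.981)
soap (0.0, 0.0, 0.998) (0.0, 0.0, 0.999) mortar (0.0, 0.0, 0.997) (0.0, 0.0, 0.998)
```

Everything checks out: the brush hangs within 3 mm of its start at the same height, the key is back, the bystanders haven't moved, and the jars are clamped. Handing in.

```bash
python3 -c "
from plant import order;print(order.close_job())"
```

```text
the job is handed in; nothing more can be done
None
```

I handed the job in at about 55 s of the 210 s allowed: all three jars are in wells and clamped tight, scrubbed in order (white, green, blue), with the key and brush back in place and the mortar and soap bottle unmoved. After tightening, my first pull on the key slipped off and left it in the screw. I gripped it again, pulled it free and hung it in its stand.

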